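# Turn the sensor boards over into the exposure box

## Task

Slide the exposure box's guard window fully open, turn every framed sensor board on the worktop over so that its sensor face (black square package) is up, and lay them all flat side by side on the floor of the box. Then slide the guard fully shut over them and let go. Leave the timer and the roll of film where they are.

Things in the scene. Friction and masses are not known exactly. Their poses are not given: they have to be found in the camera images.
- expo_box: grey open-topped box, fixed, 116 (x) x 276 (y) x 50 mm high, walls 6, floor 5 mm thick (inside 104 x 264 mm), empty at the start. Origin at the centre of its underside; x points roughly away from the robot, y along its long side to the robot's left. Guide tracks (top 56 mm up) along both short sides run 122 mm on past its back to carry the open guard. A tall black instrument stands behind its right end
- guard (a joint): position (m) of the clear guard window on top of the box: 0 shut, 0.12 fully open; it slides level along the box's +x. Stays where it is left, about 1.5 N to move. It starts 0 to 20 mm open. Panel top 58 mm above the worktop.
- guard_handle (a point): centre of the guard's handle bar, which moves with the guard: bar 82 mm along the box's y, 12 mm wide in x and 12 mm high, its centre 88 mm above the worktop, on two posts of 10 mm 35 mm either side of the centre; 26 mm free under the bar.
- board_1: framed board 84 (x) x 50 (y) x 26 mm (z), 0.14 kg, origin at its centre: 5 mm circuit board midway between two aluminium rails along x, 6 mm thick, 26 high, whose outer faces (50 mm apart) are the grip. z points out of the plain face (solder points only), -z out of the sensor face (black 30 mm square, white connector). Starts z up. Lies flat on either face, or stands on end on its rail ends. May be absent
- board_2: framed board 84 (x) x 50 (y) x 26 mm (z), 0.14 kg, origin at its centre: 5 mm circuit board midway between two aluminium rails along x, 6 mm thick, 26 high, whose outer faces (50 mm apart) are the grip. z points out of the plain face (solder points only), -z out of the sensor face (black 30 mm square, white connector). Starts z up. Lies flat on either face, or stands on end on its rail ends. May be absent
- board_3: framed board 84 (x) x 50 (y) x 26 mm (z), 0.14 kg, origin at its centre: 5 mm circuit board midway between two aluminium rails along x, 6 mm thick, 26 high, whose outer faces (50 mm apart) are the grip. z points out of the plain face (solder points only), -z out of the sensor face (black 30 mm square, white connector). Starts z up. Lies flat on either face, or stands on end on its rail ends. May be absent
- timer: white bench timer standing on the worktop, 32 x 66 x 62 mm, origin under its centre; a bystander, leave alone.
- film_roll: small upright roll of film, 52 mm diameter, 50 mm high, origin under its centre; a bystander, leave alone.

How it is judged:
By the outcome, as a careful person would: the job done as asked, in the order asked, and still so for the second after the job is handed in, with the robot touching nothing.
Of board_1, board_2, board_3 only 2 to 3 are there at a start; the rules pass over those that are not, and their reading is None.
At some moment in a run one of board_1, board_2, board_3 may be knocked a few centimetres aside while the robot is not near it.
Once in a run the grip may slacken for a moment while it holds something.
It also fails if it takes over 210 s, if anything falls off the work surface, if the arm or the gripper's body presses on something with over 40 N, if the wrist force passes 120 N, or if a joint passes its speed limit or range.

## Robot

A 6-joint arm with a two-finger parallel gripper is mounted at the origin on a cart in front of the work surface, level with it; the furniture and walls round the work are solid. World frame = base frame: x ahead of the robot, y to its left, z up, the work surface at z = 0. Lengths are in m, angles in degrees, forces in N, time in s.
With the tool pointing down it reaches from about 0.35 to 0.875 m from the base axis. Payload 4.2 kg.
Tool frame: the origin (TCP) lies midway between the tips of the shut fingers; the grasp point (between the pads) lies 19 mm behind it; z points along the fingers, y is the direction in which the jaws open and shut (so a half turn about z gives the same grasp; the last joint's range is limited). The gripper opens to 87 mm and grips with 3 to 60 N. Pads are 19 mm wide; open, the fingers measure 117 mm over their backs; the gripper's body (75 mm by 190 mm) begins 51 mm behind the grasp point.
Start: joints at [-55.084, 22.042, 0.453, 0, -68.411, -14.817], TCP at [0.215, -0.587, 0.223] pointing down, gripper open.
Joint ranges: [-179.83, 179.83], [-69.29, 118.12], [-61.27, 80.66], [-181.25, 117.63], [-171.15, -9.14], [-177.46, 177.46]. Speed limits (degrees/s): [159.86, 159.86, 180, 180, 180, 180].

## Interface

Orientations are given as a 3x3 rotation matrix whose columns are the frame's x, y, z axes.
In Python, from station import r gives the robot as it stands.
- The arm moves only by the tool servo_tool, never from a script. Its arguments are lists of equal length, an entry for each row: "slide": the shift along the world's x, y, z in units of 60 mm (1.0 is 60 mm), a list of three; "twist": the turn, a rotation vector about the world's x, y, z in units of 6 degrees (1.0 is 6 degrees), a list of three; "gripper": the closure, from 0 (fully open) to 1 (shut). In form: {"slide": [[x, y, z], ...], "twist": [[wx, wy, wz], ...], "gripper": [gripper, ...]}. A call has 1 to 12 rows; each row shifts and turns the commanded pose from where the row before left it; what a row does not reach is not made up. A row lasts 1/8 s, in which the tool goes at most 62.5 mm and 10.7 degrees, less where a joint would pass 70% of its speed; a pose out of reach is approached as far as the arm can. A call is refused whole if a number of a shift passes 1 or a number of a turn 1, either way. A call with a gripper value outside its range is refused whole. The fingers move at their own pace and stop on an object; the grip force is fixed at half the most. Time passes only in rows, so rows that do not move let the fingers close. It gives the time, the measured TCP pose, the force and the opening at its end, in the units of the state.
- r.sense(): the state, without advancing time (a new reading comes with each control period).
- r.capture(name): name is "side" or "top"; returns a dict with "image" (384x512x3 uint8, blue, green, red), "intrinsics" (3x3 intrinsics, pixels), "k1" (the pictures are not rectified: a ray, as slopes to the right and down, at radius r is drawn at 1 + k1 r^2 times it, then the intrinsics apply), "R" (3x3) and "t" (3): a world point X has camera coordinates R X + t. Camera axes: x right, y down, z forward; pixel columns grow to the right and rows downward; lengths in m; the calibration is good to about 2 mm. A picture is of the moment at which its call begins. There is no depth.
- r.finish_job(): hands the job in, once; it reports no verdict.
The state is a dict: "time_s": time; "joints": joint angles; "joint_velocities": joint speeds; "effort": joint torques, N m; "tcp_pos": TCP position; "ee_rot": TCP orientation; "wrist_force": force on the tool from outside, world axes, zero at the start; "moment": the same for the moment, N m; "gripper_width": opening from 0.0 (shut) to 1.0 (fully open).
Only numpy, scipy, OpenCV 4.12 (cv2) and the standard library are available. Lean on these libraries where they do the work, as an engineer would, in place of code of your own. Each camera call takes 0.05 s, during which the arm holds its last target.

## Working session

There is one attempt and no reset: what is moved stays moved. The work goes in short steps, Python scripts to look and compute and a tool call to move; the robot and the scene stay as the last step left them, time stands still between calls to the robot, and variables do not carry over. Pictures are saved under pics/ and viewed, and the job is handed in when it is done.

Besides the shell and the picture viewer there is one more tool, called in YAML: its name, and indented under it one key for each argument. servo_tool: Moves the arm, as the interface text tells. Its arguments: {"type":"object","properties":{"slide":{"type":"array","items":{"type":"array","items":{"type":"number"}}},"twist":{"type":"array","items":{"type":"array","items":{"type":"number"}}},"gripper":{"type":"array","items":{"type":"number"}}},"required":["slide","twist","gripper"]}

```bash
ls; mkdir -p pics; python3 - <<'E'
from station import r
import cv2
s=r.sense(); print(s)
for n in("side","top"):
    c=r.capture(n); cv2.imwrite(f"pics/{n}0.png",c["image"]); print(n,c["intrinsics"],c["k1"],c["R"],c["t"])
E
```

```text
pics
{'time_s': 0.0, 'joints': array([-5.50848281e+01,  2.20901284e+01,  3.80795550e-01, -2.98594888e-02,
       -6.84108145e+01, -1.48174945e+01]), 'joint_velocities': array([ 0.05180094, -0.0413257 , -0.0140091 ,  0.05726046, -0.00269168,
       -0.02321316]), 'effort': array([ 6.16571979e-04, -3.90663886e+01,  1.87409502e+01,  4.22018319e+00,
        1.10230819e-02, -1.87949158e-04]), 'tcp_pos': array([ 0.21459164, -0.58637032,  0.22147095]), 'ee_rot': array([[-9.39174204e-01, -3.43440200e-01, -8.02837566e-04],
       [-3.43441132e-01,  9.39172083e-01,  1.99683219e-03],
       [ 6.82101826e-05,  2.15110073e-03, -9.99997684e-01]]), 'wrist_force': array([-0.67974412,  0.05602408, -0.18338306]), 'moment': array([-0.00137551, -0.00711118, -0.01854596]), 'gripper_width': 1.0026665640849932}
side [[398.71653905   0.         255.40840123]
 [  0.         398.71653905 189.96320091]
 [  0.           0.           1.        ]] -0.1368200476767743 [[ 0.99903262 -0.03379451  0.02813814]
 [ 0.01283237 -0.38797898 -0.92157889]
 [ 0.04206132  0.92104845 -0.38716999]] [-0.58925456  0.16154367  0.60904709]
top [[366.58417516   0.         253.01905752]
 [  0.         366.58417516 188.80989292]
 [  0.           0.           1.        ]] -0.05718356165781994 [[-0.01378076 -0.99989239 -0.00502915]
 [-0.97775121  0.01452814 -0.20926419]
 [ 0.20931474  0.00203343 -0.97784621]] [0.27738629 0.61503914 0.79882594]
```

View pics/top0.png

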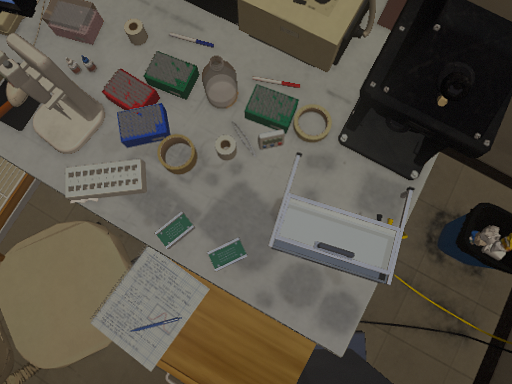

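View pics/side0.png

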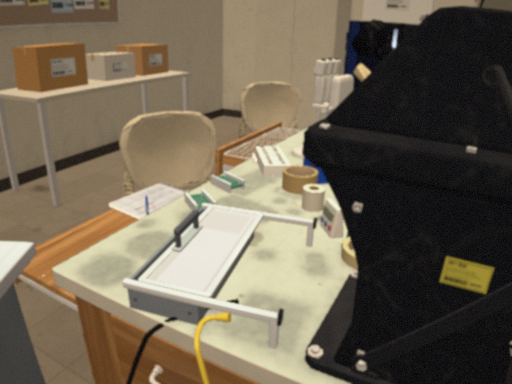

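```bash
cat > h.py <<'E'
from station import r
import cv2, numpy as np
def cap(n,f=None):
    c=r.capture(n)
    if f: cv2.imwrite(f"pics/{f}.png",c["image"])
    return c
def ray(c,u,v):
    K=c["intrinsics"];k=c["k1"]
    d=np.array([(u-K[0,2])/K[0,0],(v-K[1,2])/K[1,1]]);x=d.copy()
    for _ in range(30): x=d/(1+k*(x@x))
    R=np.array(c["R"]);t=np.array(c["t"])
    return -R.T@t, R.T@np.array([x[0],x[1],1])
def unp(c,u,v,z):
    o,d=ray(c,u,v); return o+d*(z-o[2])/d[2]
def prj(c,X):
    X=np.atleast_2d(X);p=X@np.array(c["R"]).T+np.array(c["t"]);x=p[:,:2]/p[:,2:]
    x=x*(1+c["k1"]*(x**2).sum(1,keepdims=True));K=c["intrinsics"]
    return x*[K[0,0],K[1,1]]+[K[0,2],K[1,2]]
def crop(c,f,u0,u1,v0,v1,s):
    im=c["image"][v0:v1,u0:u1]; cv2.imwrite(f"pics/{f}.png",cv2.resize(im,None,fx=s,fy=s,interpolation=cv2.INTER_CUBIC))
E
python3 - <<'E'
from h import *
c=cap("top"); print(prj(c,[[0,0,0],[.215,-.587,0],[.4,0,0]]))
print("cam",ray(c,255,190)[0])
crop(c,"t1a",140,270,195,285,6)
crop(c,"t1b",255,425,140,300,4)
s=cap("side"); print("side cam",ray(s,255,190)[0])
crop(s,"s1",110,340,160,330,3)
E
```

```text
[[375.11997613 459.54008627]
 [600.61852486 348.73345101]
 [364.91835262 280.97971854]]
cam [0.43797182 0.26679671 0.9112296 ]
side cam [ 0.56099421 -0.5181999   0.40126052]
```

View pics/t1a.png

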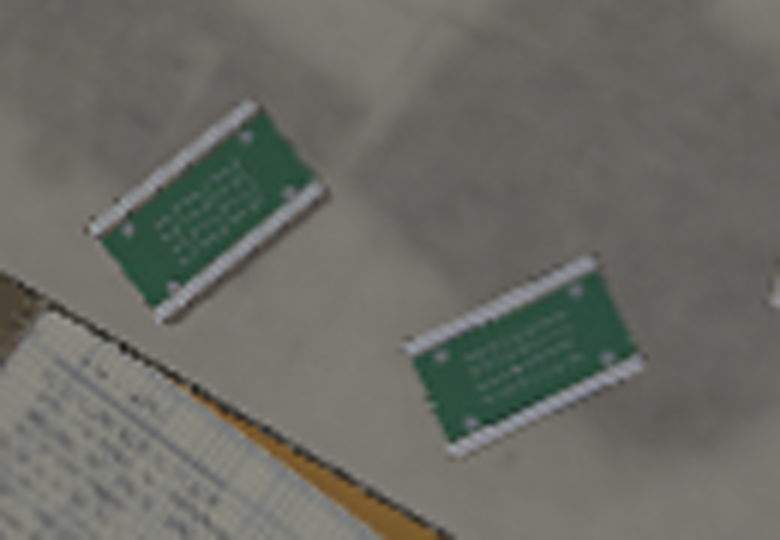

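View pics/t1b.png

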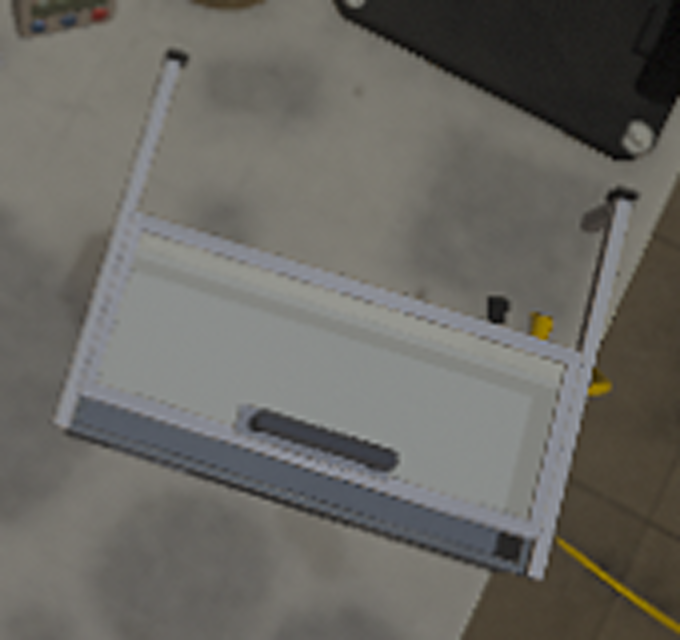

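View pics/s1.png

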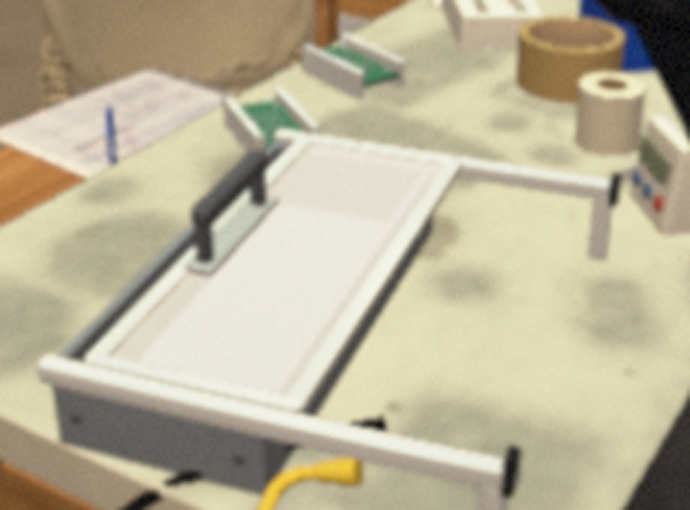

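```bash
python3 - <<'E'
from h import *
c=cap("top")
def P(L,s,u0,v0,z): return np.array([unp(c,u0+a/s-0.0,v0+b/s,z) for a,b in L])
for n,L in (("A",[(88,230),(252,98),(328,190),(162,322)]),("B",[(405,350),(593,258),(645,365),(455,457)])):
    p=P(L,6,140,195,.026)[:,:2]; q=p.mean(0); e=p[1]-p[0]+p[2]-p[3]; f=p[0]-p[3]+p[1]-p[2]
    print(n,q,"len",np.linalg.norm(e)/2,"wid",np.linalg.norm(f)/2,"long ang",np.degrees(np.arctan2(e[1],e[0])))
p=P([(62,425),(540,577),(622,195),(175,55)],4,255,140,.056)
print("tracks",p); e=p[0]-p[1]+p[3]-p[2]; print("y ang",np.degrees(np.arctan2(e[1],e[0])),np.linalg.norm(p[0]-p[1]),np.linalg.norm(p[2]-p[1]))
p=P([(135,220),(580,358)],4,255,140,.050);print("backcorner",p)
p=P([(68,432),(530,577)],4,255,140,.050);print("frontcorner",p)
p=P([(250,415),(398,462)],4,255,140,.092);print("handle",p,p.mean(0),np.linalg.norm(p[1]-p[0]))
# film roll, timer
print(unp(c,226,146,.05),unp(c,271,139,.062))
E
```

```text
A [0.5284645 0.4599518] len 0.08399450347020024 wid 0.04900534697311129 long ang -51.26577472090968
B [0.46816621 0.33180718] len 0.08302105175137864 wid 0.04688992631288961 long ang -64.91294906455627
tracks [[ 0.48468424  0.23004622  0.056     ]
 [ 0.39368788 -0.0409195   0.056     ]
 [ 0.61555632 -0.11037496  0.056     ]
 [ 0.70677242  0.15590757  0.056     ]]
y ang 71.26518305649783 0.2858369451016185 0.23248584210212647
backcorner [[ 0.6058995   0.18326306  0.05      ]
 [ 0.51874072 -0.07768913  0.05      ]]
frontcorner [[ 0.48092273  0.22639294  0.05      ]
 [ 0.39352124 -0.03725535  0.05      ]]
handle [[0.48654507 0.12714688 0.092     ]
 [0.45927638 0.04630167 0.092     ]] [0.47291073 0.08672427 0.092     ] 0.08532015916981181
[0.73134588 0.3337718  0.05      ] [0.74350191 0.22293558 0.062     ]
```

```bash
cat >> h.py <<'E'
def boxpts(x,y,yaw,L):
    a=np.radians(yaw);R=np.array([[np.cos(a),-np.sin(a),0],[np.sin(a),np.cos(a),0],[0,0,1]])
    return np.array(L)@R.T+[x,y,0]
def lines(im,c,pts,segs,col,u0,v0,s):
    p=(prj(c,pts)-[u0,v0]+.5)*s
    for i,j in segs: cv2.line(im,tuple(int(q) for q in p[i]),tuple(int(q) for q in p[j]),col,1,cv2.LINE_AA)
CUBE=[(0,1),(1,2),(2,3),(3,0),(4,5),(5,6),(6,7),(7,4),(0,4),(1,5),(2,6),(3,7)]
def cub(cx,cy,hx,hy,z0,z1): return [(cx+a*hx,cy+b*hy,z) for z in(z0,z1) for a,b in((-1,-1),(1,-1),(1,1),(-1,1))]
E
cat > ov.py <<'E'
from h import *
import sys
x,y,yaw,g=map(float,sys.argv[1:5])
for n,u0,u1,v0,v1,s in(("top",255,425,140,300,4),("side",110,340,190,360,3)):
    c=cap(n);im=cv2.resize(c["image"][v0:v1,u0:u1],None,fx=s,fy=s,interpolation=cv2.INTER_CUBIC)
    lines(im,c,boxpts(x,y,yaw,cub(0,0,.058,.138,0,.05)),CUBE,(0,0,255),u0,v0,s)
    lines(im,c,boxpts(x,y,yaw,[(-.058,.138,.056),(.18,.138,.056),(-.058,-.138,.056),(.18,-.138,.056)]),[(0,1),(2,3)],(0,255,255),u0,v0,s)
    cv2.imwrite(f"pics/ov_{n}_{sys.argv[5]}.png",im)
E
python3 ov.py .492 .0762 -18.5 0 a
```

```text
(no output)
```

View pics/ov_top_a.png

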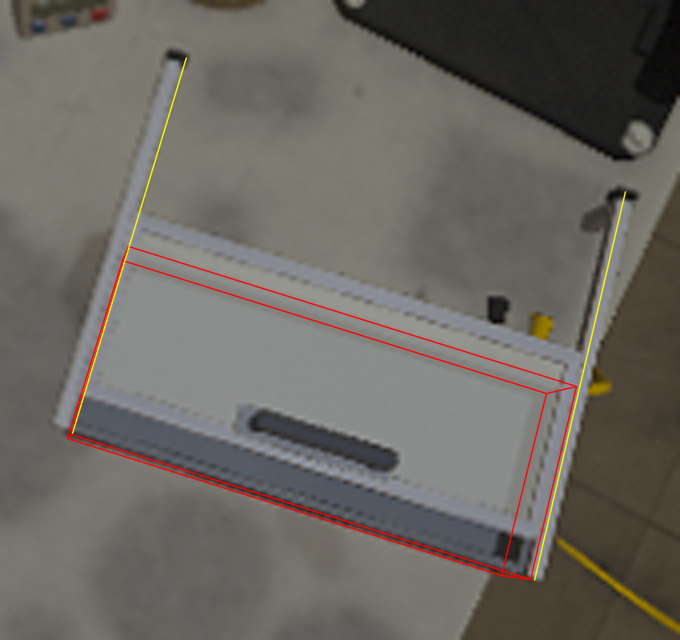

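View pics/ov_side_a.png

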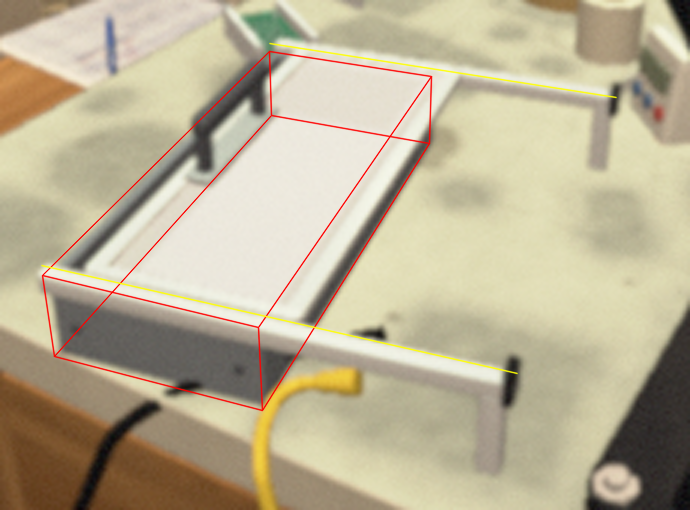

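```bash
python3 ov.py .498 .0755 -18 0 b
```

```text
(no output)
```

View pics/ov_top_b.png

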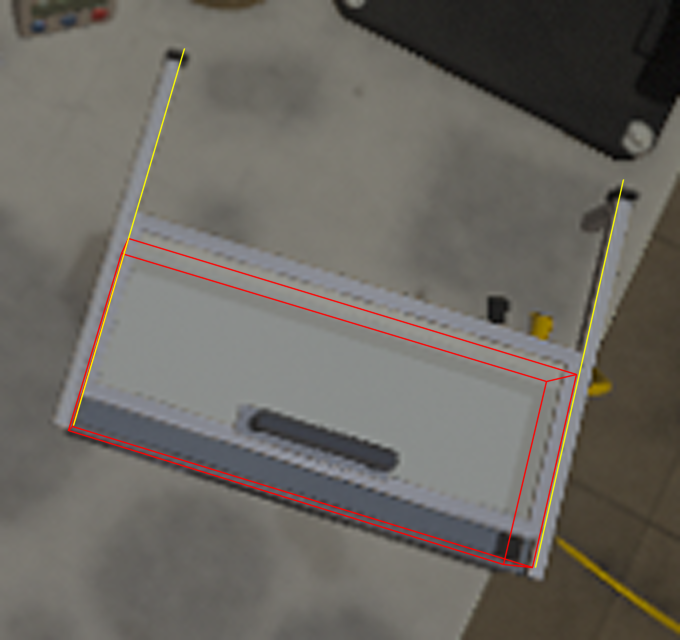

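View pics/ov_side_b.png

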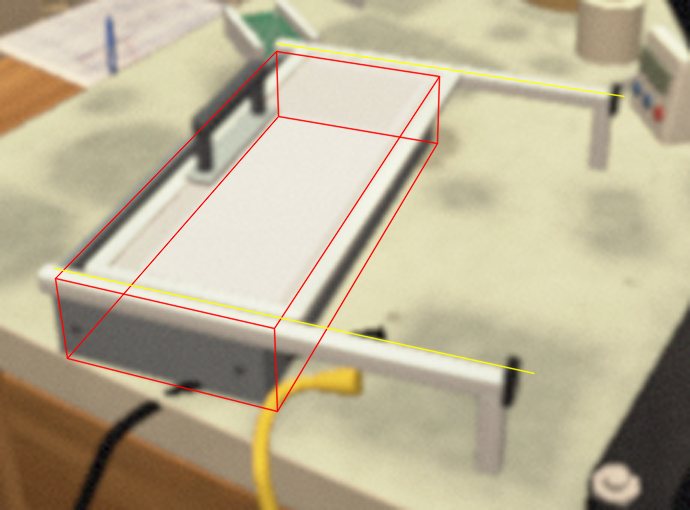

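```bash
python3 ov.py .4955 .0765 -18.6 0 c
```

```text
(no output)
```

View pics/ov_top_c.png

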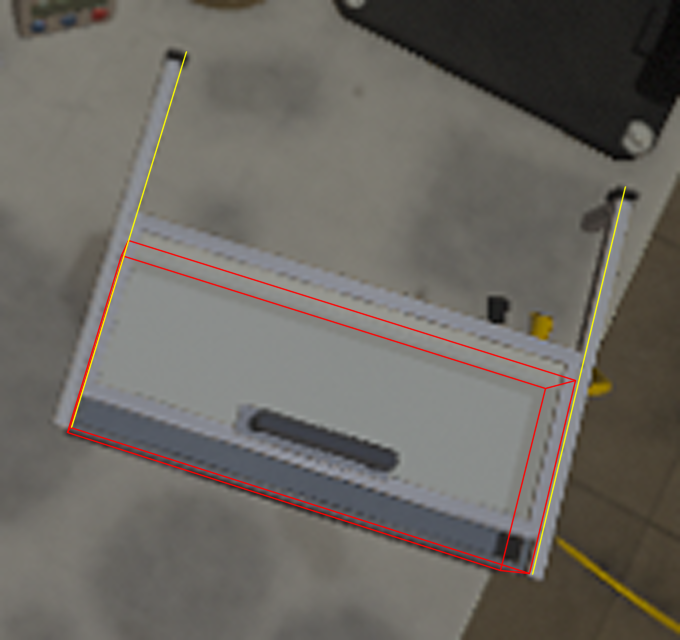

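View pics/ov_side_c.png

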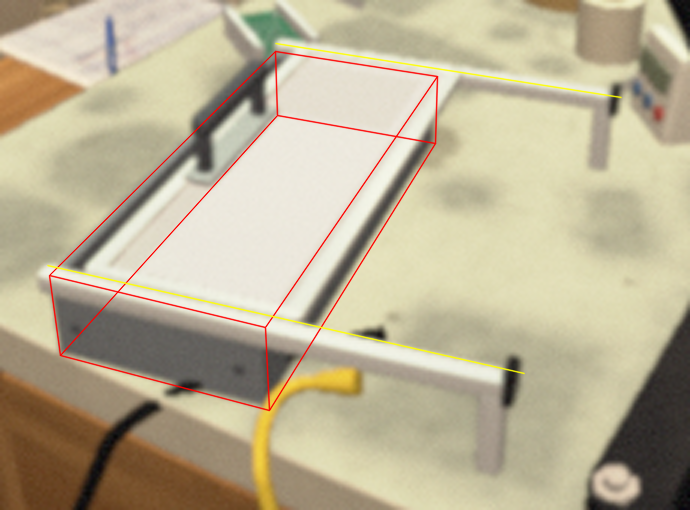

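```bash
python3 - <<'E'
from h import *
c=cap("top")
a=np.radians(-18.4);ex=np.array([np.cos(a),np.sin(a)]);ey=np.array([-ex[1],ex[0]])
for u,v in((340,137),(345,130),(415,177),(388,48),(400,20),(360,95)):
    for z in(0.02,.15): p=unp(c,u,v,z)[:2]; d=p-[.4955,.076]; print(u,v,z,p.round(3),(d@ex).round(3),(d@ey).round(3))
E
```

```text
340 137 0.02 [0.762 0.043] 0.263 0.053
340 137 0.15 [0.714 0.076] 0.208 0.069
345 130 0.02 [0.781 0.029] 0.285 0.045
345 130 0.15 [0.731 0.063] 0.227 0.062
415 177 0.02 [ 0.653 -0.141] 0.218 -0.156
415 177 0.15 [ 0.622 -0.082] 0.17 -0.11
388 48 0.02 [ 1.02  -0.108] 0.556 -0.01
388 48 0.15 [ 0.935 -0.054] 0.458 0.016
400 20 0.02 [ 1.11  -0.153] 0.655 -0.023
400 20 0.15 [ 1.012 -0.092] 0.543 0.004
360 95 0.02 [ 0.879 -0.018] 0.393 0.031
360 95 0.15 [0.814 0.023] 0.319 0.051
```

servo_tool:
  slide:
    - [0.358,0.935,0]
    - [0.358,0.935,0]
    - [0.358,0.935,0]
    - [0.358,0.935,0]
    - [0.358,0.935,0]
    - [0.358,0.935,0]
    - [0.358,0.935,0]
    - [0.358,0.935,0]
    - [0.358,0.935,0]
    - [0.358,0.935,0]
    - [0.358,0.935,0]
    - [0.358,0.935,0]
  twist:
    - [0,0,0.715]
    - [0,0,0.715]
    - [0,0,0.715]
    - [0,0,0.715]
    - [0,0,0.715]
    - [0,0,0.715]
    - [0,0,0.715]
    - [0,0,0.715]
    - [0,0,0.715]
    - [0,0,0.715]
    - [0,0,0.715]
    - [0,0,0.715]
  gripper: [0,0,0,0,0,0,0,0,0,0,0,0]

```text
time_s: 2.1
tcp_pos: [0.473, 0.0884, 0.223]
ee_rot: [[-0.313, -0.95, 0.001], [-0.95, 0.313, 0.0], [-0.001, -0.001, -1.0]]
wrist_force: [0.5, -0.7, -0.5]
gripper_width: 0.999
```

```bash
cat >> h.py <<'E'
import os
def S():
    s=r.sense(); 
    with open("log.txt","a") as f: f.write(repr([s["joints"].tolist(),s["tcp_pos"].tolist(),s["ee_rot"].tolist()])+"\n")
    R=s["ee_rot"]
    print("t",round(s["time_s"],2),"q",s["joints"].round(1),"p",s["tcp_pos"].round(4),"yang",np.degrees(np.arctan2(R[1,1],R[0,1])).round(1),"z",R[:,2].round(3),"F",s["wrist_force"].round(1),"w",round(s["gripper_width"]*87,1))
    return s
E
python3 -c "
from h import *
S()"
```

```text
t 2.1 q [ 30.    7.9 -19.    0.  -63.  -48.2] p [0.473  0.0884 0.223 ] yang 161.8 z [ 0.001  0.    -1.   ] F [ 0.5 -0.7 -0.5] w 86.9
```

servo_tool:
  slide:
    - [0,0,-0.85]
    - [0,0,-0.85]
    - [0,0,-0.8]
    - [0,0,0]
    - [0,0,0]
    - [0,0,0]
    - [0,0,0]
    - [0,0,0]
    - [0,0,0]
  twist:
    - [0,0,0]
    - [0,0,0]
    - [0,0,0]
    - [0,0,0]
    - [0,0,0]
    - [0,0,0]
    - [0,0,0]
    - [0,0,0]
    - [0,0,0]
  gripper: [0,0,0,0,0.5,1,1,1,1]

```text
time_s: 3.22
tcp_pos: [0.4727, 0.0863, 0.0729]
ee_rot: [[-0.316, -0.949, 0.001], [-0.949, 0.316, 0.0], [-0.0, -0.0, -1.0]]
wrist_force: [-0.4, -0.9, -0.4]
gripper_width: 0.517
```

```bash
python3 -c "
from h import *
S()
cap('side','s2');c=cap('top');crop(c,'t2',255,425,140,300,4)"
```

```text
t 3.23 q [ 29.8  18.1 -30.8   0.  -41.  -48.2] p [0.4727 0.0863 0.0729] yang 161.6 z [ 0.001  0.    -1.   ] F [-0.4 -0.9 -0.4] w 45.0
```

View pics/s2.png

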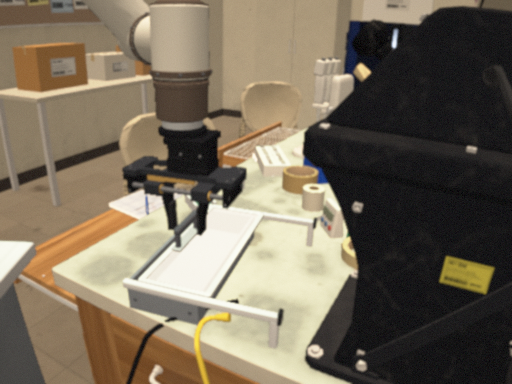

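servo_tool:
  slide:
    - [0,0,0]
    - [0,0,0]
    - [0,0,0]
    - [0,0,0]
    - [0,0,0]
  twist:
    - [0,0,0]
    - [0,0,0]
    - [0,0,0]
    - [0,0,0]
    - [0,0,0]
  gripper: [1,1,1,1,1]

```text
time_s: 3.95
tcp_pos: [0.4726, 0.0863, 0.0725]
ee_rot: [[-0.316, -0.949, -0.0], [-0.949, 0.316, 0.0], [-0.0, 0.0, -1.0]]
wrist_force: [0.6, -0.4, -0.8]
gripper_width: 0.132
```

```bash
python3 -c "
from h import *
S()"
```

```text
t 3.95 q [ 29.8  18.2 -30.8  -0.  -41.  -48.2] p [0.4726 0.0863 0.0725] yang 161.6 z [-0.  0. -1.] F [ 0.6 -0.4 -0.8] w 11.5
```

servo_tool:
  slide:
    - [0.16,-0.053,0]
    - [0.16,-0.053,0]
    - [0.16,-0.053,0]
    - [0.16,-0.053,0]
    - [0.16,-0.053,0]
    - [0.16,-0.053,0]
    - [0.16,-0.053,0]
    - [0.16,-0.053,0]
    - [0.16,-0.053,0]
  twist:
    - [0,0,0]
    - [0,0,0]
    - [0,0,0]
    - [0,0,0]
    - [0,0,0]
    - [0,0,0]
    - [0,0,0]
    - [0,0,0]
    - [0,0,0]
  gripper: [1,1,1,1,1,1,1,1,1]

```text
time_s: 5.08
tcp_pos: [0.5592, 0.057, 0.0725]
ee_rot: [[-0.316, -0.949, -0.001], [-0.949, 0.316, -0.001], [0.001, 0.001, -1.0]]
wrist_force: [-2.0, -3.0, 3.4]
gripper_width: 0.132
```

```bash
python3 -c "
from h import *
S()
c=cap('top','t3')"
```

```text
t 5.08 q [ 22.3  24.8 -19.4   0.  -45.8 -40.8] p [0.5592 0.057  0.0725] yang 161.6 z [-0.001 -0.001 -1.   ] F [-2.  -3.   3.4] w 11.5
```

View pics/t3.png

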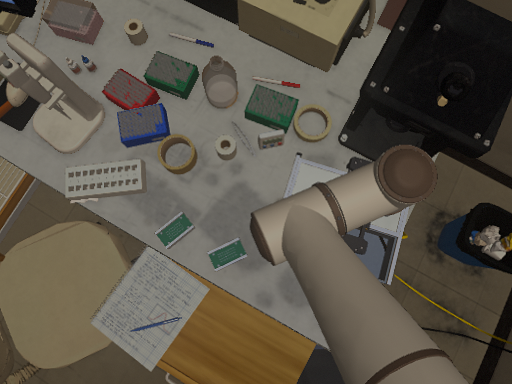

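servo_tool:
  slide:
    - [0.063,-0.021,0]
    - [0.063,-0.021,0]
    - [0.032,-0.01,0]
    - [0.032,-0.01,0]
    - [0,0,0]
  twist:
    - [0,0,0]
    - [0,0,0]
    - [0,0,0]
    - [0,0,0]
    - [0,0,0]
  gripper: [1,1,1,1,1]

```text
time_s: 5.75
tcp_pos: [0.5675, 0.0542, 0.0725]
ee_rot: [[-0.316, -0.949, -0.006], [-0.949, 0.316, -0.0], [0.002, 0.006, -1.0]]
wrist_force: [-10.3, 0.9, 7.6]
gripper_width: 0.133
```

servo_tool:
  slide:
    - [0.032,-0.01,0]
    - [0,0,0]
  twist:
    - [0,0,0]
    - [0,0,0]
  gripper: [1,1]

```text
time_s: 6.0
tcp_pos: [0.5675, 0.0542, 0.0725]
ee_rot: [[-0.317, -0.949, -0.01], [-0.949, 0.317, 0.0], [0.003, 0.009, -1.0]]
wrist_force: [-14.2, 4.5, 12.1]
gripper_width: 0.138
```

servo_tool:
  slide:
    - [0.032,-0.01,0]
    - [0,0,0]
  twist:
    - [0,0,0]
    - [0,0,0]
  gripper: [1,1]

```text
time_s: 6.25
tcp_pos: [0.5674, 0.0541, 0.0724]
ee_rot: [[-0.317, -0.948, -0.013], [-0.948, 0.317, 0.0], [0.004, 0.013, -1.0]]
wrist_force: [-19.8, 7.6, 14.9]
gripper_width: 0.137
```

servo_tool:
  slide:
    - [-0.06,0.02,0]
    - [0,0,0]
    - [0,0,0]
    - [0,0,0]
    - [0,0,0]
    - [0,0,0]
    - [0,0,0.5]
    - [0,0,0.9]
    - [0,0,0.9]
  twist:
    - [0,0,0]
    - [0,0,0]
    - [0,0,0]
    - [0,0,0]
    - [0,0,0]
    - [0,0,0]
    - [0,0,0]
    - [0,0,0]
    - [0,0,0]
  gripper: [1,1,0.5,0.5,0.5,0.5,0.5,0.5,0]

```text
time_s: 7.38
tcp_pos: [0.5707, 0.0539, 0.2119]
ee_rot: [[-0.316, -0.949, -0.0], [-0.949, 0.316, -0.0], [0.0, 0.0, -1.0]]
wrist_force: [0.8, 0.2, -0.3]
gripper_width: 0.549
```

```bash
python3 -c "
from h import *
S()
c=cap('side','s4')"
```

```text
t 7.38 q [ 21.6  17.5  -8.    0.  -64.6 -40. ] p [0.5707 0.0539 0.2119] yang 161.6 z [-0. -0. -1.] F [ 0.8  0.2 -0.3] w 47.8
```

View pics/s4.png

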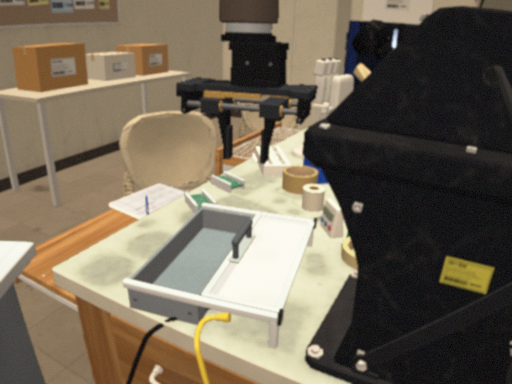

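servo_tool:
  slide:
    - [-0.071,0.677,0]
    - [-0.071,0.677,0]
    - [-0.071,0.677,0]
    - [-0.071,0.677,0]
    - [-0.071,0.677,0]
    - [-0.071,0.677,0]
    - [-0.071,0.677,0]
    - [-0.071,0.677,0]
    - [-0.071,0.677,0]
    - [-0.071,0.677,0]
    - [0,0,0]
  twist:
    - [0,0,0.952]
    - [0,0,0.952]
    - [0,0,0.952]
    - [0,0,0.952]
    - [0,0,0.952]
    - [0,0,0.952]
    - [0,0,0.952]
    - [0,0,0.952]
    - [0,0,0.952]
    - [0,0,0.952]
    - [0,0,0]
  gripper: [0,0,0,0,0,0,0,0,0,0,0]

```text
time_s: 8.8
tcp_pos: [0.5272, 0.4629, 0.2091]
ee_rot: [[0.628, -0.779, -0.0], [-0.779, -0.628, -0.0], [-0.0, 0.0, -1.0]]
wrist_force: [-0.2, 0.2, -0.9]
gripper_width: 0.997
```

```bash
python3 -c "
from h import *
S()
c=cap('top','t5')"
```

```text
t 8.8 q [ 54.4  30.1  11.6  -0.  -71.5 -15.6] p [0.5272 0.4629 0.2091] yang -141.1 z [-0. -0. -1.] F [-0.2  0.2 -0.9] w 86.7
```

View pics/t5.png

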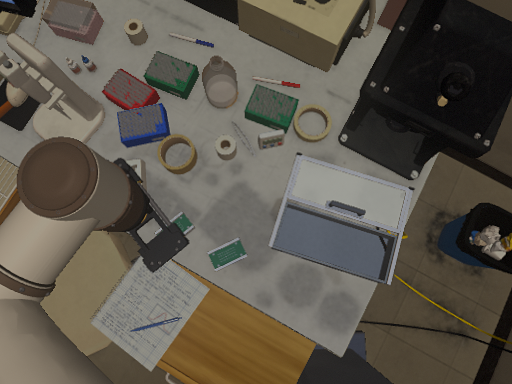

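servo_tool:
  slide:
    - [0,0,0]
    - [0,0,0]
    - [0,0,0]
    - [0,0,0]
    - [0,0,0]
    - [0,0,0]
    - [0,0,0]
    - [0,0,0]
    - [0,0,0]
  twist:
    - [0.73,0.59,0]
    - [0.73,0.59,0]
    - [0.73,0.59,0]
    - [0.73,0.59,0]
    - [0.73,0.59,0]
    - [0.73,0.59,0]
    - [0.73,0.59,0]
    - [0.73,0.59,0]
    - [0,0,0]
  gripper: [0,0,0,0,0,0,0,0,0]

```text
time_s: 9.98
tcp_pos: [0.5294, 0.4575, 0.209]
ee_rot: [[0.437, -0.783, -0.444], [-0.556, -0.622, 0.551], [-0.707, 0.006, -0.707]]
wrist_force: [-0.1, 0.2, -0.0]
gripper_width: 1.004
```

```bash
python3 -c "
from h import *
S()
c=cap('top','t6')"
```

```text
t 9.97 q [ 32.5  35.3  23.5 -44.8 -86.2  12.3] p [0.5294 0.4575 0.209 ] yang -141.5 z [-0.444  0.551 -0.707] F [-0.1  0.2 -0. ] w 87.3
```

View pics/t6.png

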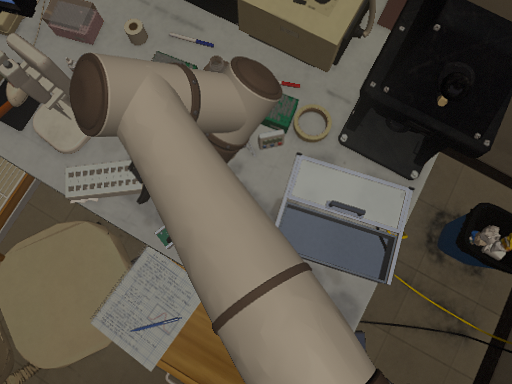

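servo_tool:
  slide:
    - [0,0,0]
    - [0,0,0]
    - [0,0,0]
    - [0,0,0]
    - [0,0,0]
    - [0,0,0]
    - [0,0,0]
    - [0,0,0]
    - [0,0,0]
    - [0,0,0]
    - [0,0,0]
    - [0,0,0]
  twist:
    - [-0.73,-0.59,0]
    - [-0.73,-0.59,0]
    - [-0.73,-0.59,0]
    - [-0.73,-0.59,0]
    - [-0.73,-0.59,0]
    - [-0.73,-0.59,0]
    - [-0.73,-0.59,0]
    - [-0.73,-0.59,0]
    - [-0.73,-0.59,0]
    - [-0.73,-0.59,0]
    - [-0.73,-0.59,0]
    - [-0.73,-0.59,0]
  gripper: [0,0,0,0,0,0,0,0,0,0,0,0]

```text
time_s: 11.52
tcp_pos: [0.5274, 0.4615, 0.2125]
ee_rot: [[0.577, -0.779, 0.246], [-0.72, -0.627, -0.297], [0.386, -0.006, -0.923]]
wrist_force: [-0.1, 0.3, -0.8]
gripper_width: 1.004
```

```bash
python3 -c "
from h import *
S()"
```

```text
t 11.53 q [ 62.7  31.8   3.8  21.8 -72.6 -32.5] p [0.5274 0.4615 0.2125] yang -141.1 z [ 0.246 -0.297 -0.923] F [-0.1  0.3 -0.8] w 87.3
```

servo_tool:
  slide:
    - [0,0,0]
    - [0,0,0]
    - [0,0,0]
    - [0,0,0]
    - [0,0,0]
  twist:
    - [-0.73,-0.59,0]
    - [-0.73,-0.59,0]
    - [-0.73,-0.59,0]
    - [-0.73,-0.59,0]
    - [0,0,0]
  gripper: [0,0,0,0,0]

```text
time_s: 12.15
tcp_pos: [0.5266, 0.4615, 0.2097]
ee_rot: [[0.443, -0.777, 0.447], [-0.55, -0.629, -0.549], [0.708, -0.002, -0.706]]
wrist_force: [-0.2, -0.6, 0.3]
gripper_width: 0.999
```

```bash
python3 -c "
from h import *
S()"; cat > fit.py <<'E'
import numpy as np,ast
from scipy.optimize import least_squares
from scipy.spatial.transform import Rotation as Ro
D=[ast.literal_eval(l) for l in open("log.txt")]
Q=[[-55.08482,22.0901284,.3808,-.02986,-68.4108,-14.8175]]+[d[0] for d in D]
P=[[.21459,-.58637,.22147]]+[d[1] for d in D]
RR=[[[-.939174,-.34344,-.0008],[-.343441,.939172,.002],[0,.00215,-1]]]+[d[2] for d in D]
Q=np.array(Q);P=np.array(P);RR=np.array(RR)
ax=np.array([[0,0,1],[0,1,0],[0,-1,0],[1,0,0],[0,-1,0],[1,0,0]],float)
# product of exponentials, spherical-ish params
def fk(p,q):
    off=p[:6]; tr=p[6:27].reshape(7,3); T=Ro.identity();x=np.zeros(3)
    for i in range(6):
        x=x+T.apply(tr[i]); 
        T=T*Ro.from_rotvec(S[i]*ax[i]*np.radians(q[i]+0*off[i]))
    x=x+T.apply(tr[6]); return x,T
S=np.ones(6)
E
python3 - <<'E'
from fit import *
import itertools
# home tool rotation M: R = prod * M ; find sign combos giving constant M
for s in itertools.product([1,-1],repeat=6):
    if s[0]!=1: continue
    for a4 in ([1,0,0],[0,0,1]):
      for a6 in([1,0,0],[0,0,1]):
        A=ax.copy();A[3]=a4;A[5]=a6
        Ms=[]
        for q,R in zip(Q,RR):
            T=Ro.identity()
            for i in range(6): T=T*Ro.from_rotvec(s[i]*A[i]*np.radians(q[i]))
            Ms.append((T.inv()*Ro.from_matrix(R)))
        e=max((Ms[0].inv()*m).magnitude() for m in Ms)
        if e<.1: print(s,a4,a6,np.degrees(e),Ms[0].as_matrix().round(2).tolist())
E
```

```text
t 12.15 q [ 67.9  36.8  -2.1  39.1 -79.7 -46.3] p [0.5266 0.4615 0.2097] yang -141.0 z [ 0.447 -0.549 -0.706] F [-0.2 -0.6  0.3] w 86.9
(1, 1, 1, -1, 1, -1) [1, 0, 0] [1, 0, 0] 0.002056787761805758 [[0.0, -0.0, 1.0], [-1.0, 0.0, 0.0], [-0.0, -1.0, -0.0]]
```

```bash
cat > kin.py <<'E'
import numpy as np
from scipy.optimize import least_squares
from scipy.spatial.transform import Rotation as Ro
AX=np.array([[0,0,1],[0,1,0],[0,-1,0],[-1,0,0],[0,-1,0],[-1,0,0]],float)
M=Ro.from_matrix([[0,0,1],[-1,0,0],[0,-1,0]])
# columns: (frame index, axis)
COL=[(0,2),(1,0),(1,1),(2,0),(2,2),(3,0),(3,2),(4,1),(4,2),(5,0),(5,1)]
def frames(q):
    T=Ro.identity();F=[T]
    for i in range(6): T=T*Ro.from_rotvec(AX[i]*np.radians(q[i])); F.append(T)
    return F
def cols(q):
    F=frames(q); return np.stack([F[k].as_matrix()[:,a] for k,a in COL],1),F[6]*M
LO=np.array([-179.83,-69.29,-61.27,-181.25,-171.15,-177.46]);HI=np.array([179.83,118.12,80.66,117.63,-9.14,177.46])
def fitp():
    import fit
    A=np.vstack([cols(q)[0] for q in fit.Q]);b=fit.P.ravel()
    # ridge
    lam=1e-3
    p=np.linalg.solve(A.T@A+lam*lam*np.eye(len(COL)),A.T@b)
    return p,(A@p-b)
E
python3 - <<'E'
from kin import *
p,res=fitp(); print(list(zip(COL,p.round(4)))); print(np.abs(res).max(),res.std())
E
```

```text
[((0, 2), np.float64(0.1606)), ((1, 0), np.float64(0.0)), ((1, 1), np.float64(-0.0)), ((2, 0), np.float64(-0.0)), ((2, 2), np.float64(0.5649)), ((3, 0), np.float64(0.4218)), ((3, 2), np.float64(0.0)), ((4, 1), np.float64(-0.0799)), ((4, 2), np.float64(-0.0)), ((5, 0), np.float64(0.3065)), ((5, 1), np.float64(-0.0799))]
1.4210936746805736e-06 5.920456293706068e-07
```

```bash
cat >> kin.py <<'E'
PP=None
def fk(q):
    global PP
    if PP is None: PP=fitp()[0]
    c,R=cols(q); return c@PP,R
def pts(q):
    F=frames(q);L2,L3,L6=PP[4],PP[5],PP[9];o=PP[7]+PP[10]
    s=np.array([0,0,PP[0]]);e=s+F[2].apply([0,0,L2]);w=e+F[3].apply([L3,0,0]);j=w+F[4].apply([0,o,0]);t=j+F[6].apply([L6,0,0])
    return e,w,j,t
def Rd(d,y):
    d=np.array(d)/np.linalg.norm(d);y=np.array(y,float);y-=d*(y@d);y/=np.linalg.norm(y);return Ro.from_matrix(np.stack([np.cross(y,d),y,d],1))
def ik(p,R,q0):
    def f(q):
        x,T=fk(q);return np.r_[(x-p)*10,(T*R.inv()).as_rotvec()]
    best=None
    rng=np.random.default_rng(0)
    for k in range(8):
        q1=np.clip(q0 if k==0 else q0+rng.normal(0,40,6),LO+.5,HI-.5)
        s=least_squares(f,q1,bounds=(LO,HI),x_scale=50.)
        if best is None or s.cost<best[0]-1e-9: best=(s.cost,s.x)
        if best[0]<1e-7: break
    return best
E
cat > pl.py <<'E'
from kin import *
Z=np.array([0,0,1.])
fk(np.zeros(6))
def show(n,p,R,q0):
    c,q=ik(p,R,q0); e,w,j,t=pts(q); m=np.minimum(q-LO,HI-q).min()
    print(n,"cost %.1e"%c,q.round(0),"marg",m.round(0),"w",w.round(2),"j",j.round(2)); return q
for name,C,ang in(("A",(.51,.42),38.7),("B",(.47,.33),25.1)):
    a=np.radians(ang);u=np.array([np.cos(a),np.sin(a),0]);T=np.array([-u[1],u[0],0])
    q0=np.array([54,30,11,0,-71,-15.])
    for sgn in(1,-1):
        for e in(10,15,30,45):
            er=np.radians(e); d=-sgn*T*np.cos(er)-Z*np.sin(er)
            g=np.array([C[0],C[1],.055]); p=g+d*.019
            for ys in(1,-1):
              show(f"{name} from {'+' if sgn>0 else '-'}T e{e} ys{ys}",p,Rd(d,ys*u),q0)
E
python3 pl.py
```

```text
A from +T e10 ys1 cost 1.1e-21 [ 69.  56. -18.  58. -88. 104.] marg 44.0 w [0.21 0.55 0.07] j [0.33 0.64 0.1 ]
A from +T e10 ys-1 cost 6.5e-21 [ 69.  56. -18.  58. -88. -76.] marg 44.0 w [0.21 0.55 0.07] j [0.33 0.64 0.1 ]
A from +T e15 ys1 cost 1.5e-21 [ 69.  54. -18.  57. -84. 105.] marg 43.0 w [0.21 0.55 0.09] j [0.34 0.64 0.13]
A from +T e15 ys-1 cost 1.2e-19 [ 69.  54. -18.  57. -84. -75.] marg 43.0 w [0.21 0.55 0.09] j [0.34 0.64 0.13]
A from +T e30 ys1 cost 2.8e-22 [ 68.  48. -19.  52. -73. 111.] marg 42.0 w [0.22 0.54 0.15] j [0.35 0.61 0.2 ]
A from +T e30 ys-1 cost 2.1e-30 [ 68.  48. -19.  52. -73. -69.] marg 42.0 w [0.22 0.54 0.15] j [0.35 0.61 0.2 ]
A from +T e45 ys1 cost 5.4e-25 [ 66.  43. -19.  45. -62. 119.] marg 42.0 w [0.24 0.53 0.2 ] j [0.38 0.58 0.26]
A from +T e45 ys-1 cost 6.5e-30 [ 66.  43. -19.  45. -62. -61.] marg 42.0 w [0.24 0.53 0.2 ] j [0.38 0.58 0.26]
A from -T e10 ys1 cost 3.2e-29 [  20.   56.   19.  -71.  -98. -140.] marg 37.0 w [0.75 0.28 0.23] j [0.69 0.2  0.1 ]
A from -T e10 ys-1 cost 9.1e-20 [ 20.  56.  19. -71. -98.  40.] marg 62.0 w [0.75 0.28 0.23
[... 1815 characters left out ...]
59 0.07 0.1 ]
B from -T e15 ys1 cost 3.5e-25 [  13.   48.    0.  -71.  -87. -131.] marg 46.0 w [0.68 0.15 0.23] j [0.59 0.08 0.13]
B from -T e15 ys-1 cost 6.3e-24 [ 13.  48.   0. -71. -87.  49.] marg 61.0 w [0.68 0.15 0.23] j [0.59 0.08 0.13]
B from -T e30 ys1 cost 2.7e-23 [  18.   41.   -2.  -63.  -75. -139.] marg 39.0 w [0.65 0.2  0.3 ] j [0.58 0.1  0.2 ]
B from -T e30 ys-1 cost 1.5e-28 [ 18.  41.  -2. -63. -75.  41.] marg 59.0 w [0.65 0.2  0.3 ] j [0.58 0.1  0.2 ]
B from -T e45 ys1 cost 5.1e-20 [  25.   35.   -5.  -52.  -64. -149.] marg 28.0 w [0.59 0.27 0.36] j [0.56 0.15 0.26]
B from -T e45 ys-1 cost 4.0e-30 [ 25.  35.  -5. -52. -64.  31.] marg 54.0 w [0.59 0.27 0.36] j [0.56 0.15 0.26]
```

```bash
cat > go.py <<'E'
from kin import *
Z=np.array([0,0,1.])
def axes(ang):
    a=np.radians(ang);u=np.array([np.cos(a),np.sin(a),0]);return u,np.array([-u[1],u[0],0])
def pose(g,d,y):
    d=np.array(d)/np.linalg.norm(d); return np.array(g)+.019*d,Rd(d,y)
def delta(p,R,rows=None):
    from station import r
    s=r.sense(); dp=p-s["tcp_pos"]; rv=(R*Ro.from_matrix(s["ee_rot"]).inv()).as_rotvec(degrees=True)
    su=dp/.06; tu=rv/6
    n=int(np.ceil(max(np.abs(su).max(),np.linalg.norm(dp)/.0575,np.abs(tu).max(),np.linalg.norm(rv)/9)-1e-6)); n=max(rows or n,n)
    print("dp",dp.round(4),"rv",rv.round(1),"n",n,"slide/row",(su/n).round(3).tolist(),"twist/row",(tu/n).round(3).tolist())
    fk(np.zeros(6)); c,q=ik(p,R,np.array(s["joints"])); print("ik %.0e"%c,q.round(0),"marg",np.minimum(q-LO,HI-q).min().round(0), [a.round(2).tolist() for a in pts(q)])
    # path joint check
    q0=np.array(s["joints"]);mx=0;prev=q0
    for k in range(1,n+1):
        f=k/n; Rk=Ro.from_rotvec(np.radians(rv)*f)*Ro.from_matrix(s["ee_rot"]); c,qk=ik(s["tcp_pos"]+dp*f,Rk,prev); mx=max(mx,np.abs(qk-prev).max()); 
        if c>1e-6: print("BAD",k,c)
        prev=qk
    print("max joint step/row",mx.round(1),"(lim ~14) minz w,j", )
E
python3 - <<'E'
from go import *
u,T=axes(25.1)
d=-Z*np.cos(np.pi/6)+T*.5
p,R=pose([.468,.332,.0235],d,-u)
delta(p-d*.12,R)   # pre
E
```

```text
dp [-0.0371 -0.1752 -0.0988] rv [ 63.7  40.  -11.8] n 11 slide/row [-0.056, -0.265, -0.15] twist/row [0.965, 0.606, -0.178]
ik 2e-21 [ 28.  25.  -5. -34. -62.  14.] marg 53.0 [[0.21, 0.11, 0.67], [0.53, 0.29, 0.45], [0.55, 0.15, 0.38], [0.49, 0.29, 0.11]]
max joint step/row 8.4 (lim ~14) minz w,j
```

servo_tool:
  slide:
    - [-0.056,-0.265,-0.15]
    - [-0.056,-0.265,-0.15]
    - [-0.056,-0.265,-0.15]
    - [-0.056,-0.265,-0.15]
    - [-0.056,-0.265,-0.15]
    - [-0.056,-0.265,-0.15]
    - [-0.056,-0.265,-0.15]
    - [-0.056,-0.265,-0.15]
    - [-0.056,-0.265,-0.15]
    - [-0.056,-0.265,-0.15]
    - [-0.056,-0.265,-0.15]
    - [0,0,0]
  twist:
    - [0.965,0.606,-0.178]
    - [0.965,0.606,-0.178]
    - [0.965,0.606,-0.178]
    - [0.965,0.606,-0.178]
    - [0.965,0.606,-0.178]
    - [0.965,0.606,-0.178]
    - [0.965,0.606,-0.178]
    - [0.965,0.606,-0.178]
    - [0.965,0.606,-0.178]
    - [0.965,0.606,-0.178]
    - [0.965,0.606,-0.178]
    - [0,0,0]
  gripper: [0,0,0,0,0,0,0,0,0,0,0,0]

```text
time_s: 13.65
tcp_pos: [0.4927, 0.283, 0.112]
ee_rot: [[0.36, -0.909, -0.21], [-0.787, -0.417, 0.454], [-0.5, 0.002, -0.866]]
wrist_force: [-0.2, -0.1, 0.6]
gripper_width: 1.004
```

```bash
python3 - <<'E'
from go import *
from h import S,cap,crop
S()
u,T=axes(25.1)
d=-Z*np.cos(np.pi/6)+T*.5
p,R=pose([.468,.332,.0235],d,-u)
delta(p,R)
c=cap("top","t7"); c=cap("side");crop(c,"s7",110,340,100,270,3)
E
```

```text
t 13.65 q [ 27.7  25.5  -5.2 -34.3 -62.4  14.1] p [0.4927 0.283  0.112 ] yang -155.3 z [-0.21   0.454 -0.866] F [-0.2 -0.1  0.6] w 87.3
dp [-0.0287  0.0576 -0.1049] rv [ 0.  -0.1  0.4] n 3 slide/row [-0.16, 0.32, -0.583] twist/row [0.001, -0.006, 0.024]
ik 8e-29 [ 33.  33.  -9. -40. -50.  19.] marg 41.0 [[0.26, 0.17, 0.63], [0.52, 0.34, 0.35], [0.53, 0.2, 0.27], [0.46, 0.34, 0.01]]
max joint step/row 4.2 (lim ~14) minz w,j
```

View pics/s7.png

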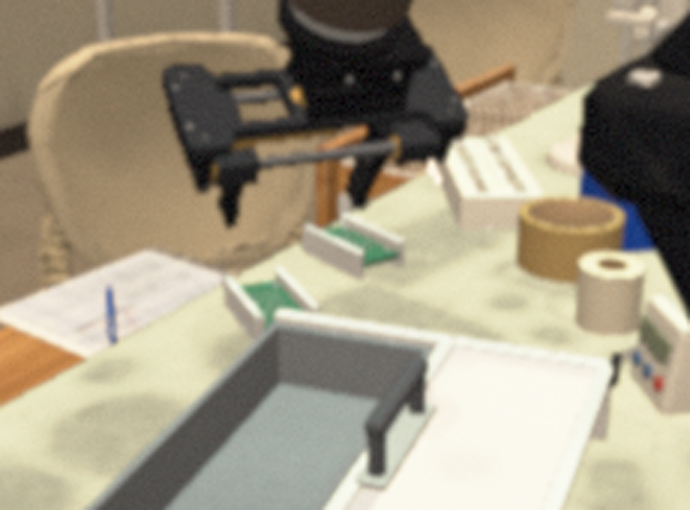

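View pics/t7.png

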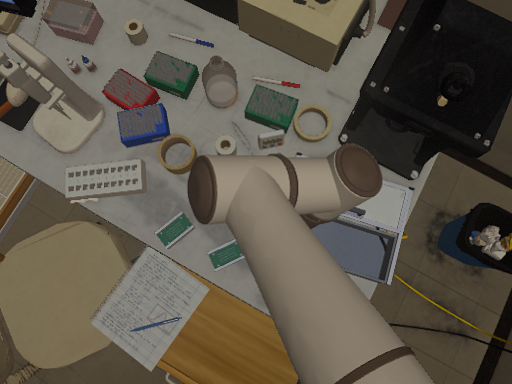

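servo_tool:
  slide:
    - [-0.16,0.32,-0.583]
    - [-0.16,0.32,-0.583]
    - [-0.12,0.24,-0.437]
    - [-0.04,0.08,-0.145]
    - [0,0,0]
  twist:
    - [0,0,0.024]
    - [0,0,0.024]
    - [0,0,0.024]
    - [0,0,0]
    - [0,0,0]
  gripper: [0,0,0,0,0]

```text
time_s: 14.38
tcp_pos: [0.4622, 0.3439, 0.0073]
ee_rot: [[0.373, -0.902, -0.217], [-0.782, -0.432, 0.45], [-0.5, 0.002, -0.866]]
wrist_force: [-0.1, -0.2, -0.3]
gripper_width: 0.999
```

```bash
python3 - <<'E'
from h import *
S()
c=cap("side");crop(c,"s8",110,340,100,270,3)
E
```

```text
t 14.38 q [ 33.8  33.4  -8.9 -39.8 -50.6  18.4] p [0.4622 0.3439 0.0073] yang -154.4 z [-0.217  0.45  -0.866] F [-0.1 -0.2 -0.3] w 86.9
```

View pics/s8.png

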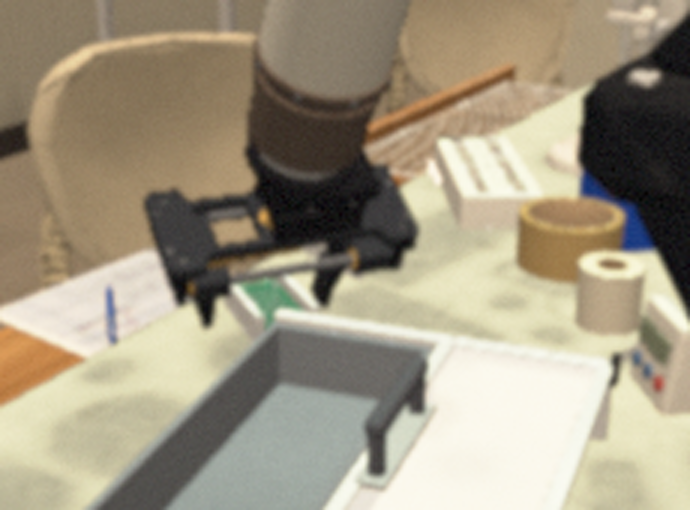

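servo_tool:
  slide:
    - [0,0,0]
    - [0,0,0]
    - [0,0,0]
    - [0,0,0]
    - [0,0,0]
    - [0,0,0]
    - [0,0,0]
    - [0,0,0]
  twist:
    - [0,0,0]
    - [0,0,0]
    - [0,0,0]
    - [0,0,0]
    - [0,0,0]
    - [0,0,0]
    - [0,0,0]
    - [0,0,0]
  gripper: [1,1,1,1,1,1,1,1]

```text
time_s: 15.42
tcp_pos: [0.4627, 0.3429, 0.0069]
ee_rot: [[0.371, -0.903, -0.216], [-0.783, -0.429, 0.45], [-0.5, 0.002, -0.866]]
wrist_force: [1.9, -0.5, 1.4]
gripper_width: 0.568
```

```bash
python3 - <<'E'
from h import *
S()
c=cap("side");crop(c,"s9",110,340,100,270,3)
E
```

```text
t 15.43 q [ 33.7  33.4  -8.9 -39.8 -50.6  18.4] p [0.4627 0.3429 0.0069] yang -154.6 z [-0.216  0.45  -0.866] F [ 1.9 -0.5  1.4] w 49.5
```

View pics/s9.png

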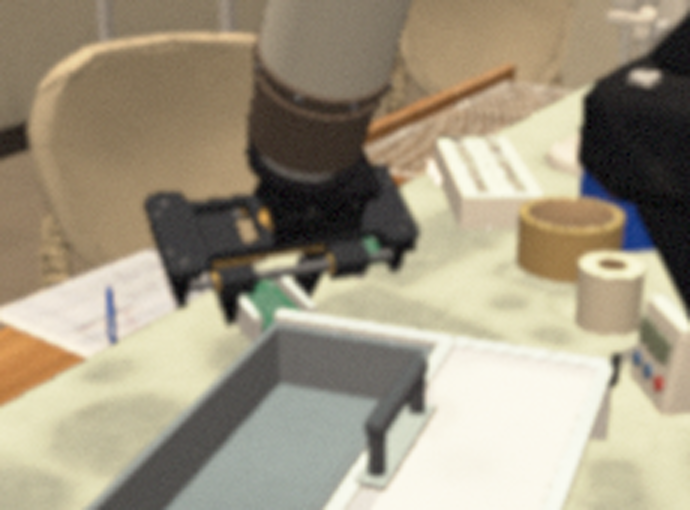

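```bash
cat > st.py <<'E'
from go import *
u,T=axes(25.4)
d=-T*np.cos(np.radians(60))-Z*np.sin(np.radians(60))
E
python3 - <<'E'
from st import *
p,R=pose([.46,.368,.085],d,-u)
delta(p,R,18)
E
```

```text
dp [0.0014 0.0165 0.0617] rv [-54.1 -25.9   0. ] n 18 slide/row [0.001, 0.015, 0.057] twist/row [-0.501, -0.239, 0.0]
ik 1e-28 [ 64.  34. -20.  27. -59. -58.] marg 41.0 [[0.14, 0.28, 0.63], [0.24, 0.51, 0.29], [0.4, 0.5, 0.33], [0.46, 0.36, 0.07]]
max joint step/row 5.4 (lim ~14) minz w,j
```

```bash
python3 - <<'E'
from go import *
from pl import show
q0=np.array([34,33,-9,-40,-50,18.])
for psi in(35,45,55):
    u,T=axes(psi)
    for s,e in((1,30),(-1,25),(-1,20)):
        er=np.radians(e);d=-s*T*np.cos(er)-Z*np.sin(er)
        p,R=pose([.455,.35,.042],d,-u); show(f"psi{psi} {s} e{e}",p,R,q0)
E
```

```text
A from +T e10 ys1 cost 1.1e-21 [ 69.  56. -18.  58. -88. 104.] marg 44.0 w [0.21 0.55 0.07] j [0.33 0.64 0.1 ]
A from +T e10 ys-1 cost 6.6e-21 [ 69.  56. -18.  58. -88. -76.] marg 44.0 w [0.21 0.55 0.07] j [0.33 0.64 0.1 ]
A from +T e15 ys1 cost 1.4e-21 [ 69.  54. -18.  57. -84. 105.] marg 43.0 w [0.21 0.55 0.09] j [0.34 0.64 0.13]
A from +T e15 ys-1 cost 1.2e-19 [ 69.  54. -18.  57. -84. -75.] marg 43.0 w [0.21 0.55 0.09] j [0.34 0.64 0.13]
A from +T e30 ys1 cost 3.0e-22 [ 68.  48. -19.  52. -73. 111.] marg 42.0 w [0.22 0.54 0.15] j [0.35 0.61 0.2 ]
A from +T e30 ys-1 cost 4.8e-30 [ 68.  48. -19.  52. -73. -69.] marg 42.0 w [0.22 0.54 0.15] j [0.35 0.61 0.2 ]
A from +T e45 ys1 cost 4.8e-25 [ 66.  43. -19.  45. -62. 119.] marg 42.0 w [0.24 0.53 0.2 ] j [0.38 0.58 0.26]
A from +T e45 ys-1 cost 3.6e-30 [ 66.  43. -19.  45. -62. -61.] marg 42.0 w [0.24 0.53 0.2 ] j [0.38 0.58 0.26]
A from -T e10 ys1 cost 6.8e-29 [  20.   56.   19.  -71.  -98. -140.] marg 37.0 w [0.75 0.28 0.23] j [0.69 0.2  0.1 ]
A from -T e10 ys-1 cost 9.2e-20 [ 20.  56.  19. -71. -98.  40.] marg 62.0 w [0.75 0.28 0.23
[... 2772 characters left out ...]
. -87.  47.] marg 65.0 w [0.68 0.23 0.24] j [0.61 0.13 0.14]
psi45 1 e30 cost 2.2e-29 [ 70.  42. -38.  61. -64. -80.] marg 23.0 w [0.16 0.42 0.16] j [0.28 0.53 0.19]
psi45 -1 e25 cost 2.0e-24 [ 22.  48.   8. -57. -90.  45.] marg 69.0 w [0.69 0.28 0.27] j [0.64 0.17 0.16]
psi45 -1 e20 cost 3.7e-22 [ 21.  50.   9. -59. -94.  47.] marg 68.0 w [0.7  0.27 0.24] j [0.65 0.16 0.14]
psi55 1 e30 cost 3.0e-30 [ 67.  40. -45.  75. -61. -85.] marg 16.0 w [0.15 0.37 0.17] j [0.25 0.49 0.19]
psi55 -1 e25 cost 5.7e-26 [ 25.  50.  13. -52. -96.  47.] marg 68.0 w [0.7  0.32 0.26] j [0.67 0.2  0.16]
psi55 -1 e20 cost 2.2e-23 [  24.   53.   14.  -55. -100.   47.] marg 66.0 w [0.71 0.31 0.24] j [0.68 0.2  0.14]
```

```bash
cat > st.py <<'E'
from go import *
C=np.array([.443,.36]); u,T=axes(45)
d1=-T*np.cos(np.radians(30))-Z*np.sin(np.radians(30))
E
python3 - <<'E'
from st import *
p,R=pose([C[0],C[1],.095],d1,-u)
delta(p,R,18)
E
```

```text
dp [-0.0081  0.0054  0.0786] rv [-73.8 -52.2  15.5] n 18 slide/row [-0.007, 0.005, 0.073] twist/row [-0.683, -0.483, 0.143]
ik 9e-30 [ 72.  38. -36.  56. -68. -74.] marg 25.0 [[0.11, 0.33, 0.61], [0.14, 0.44, 0.2], [0.27, 0.54, 0.24], [0.45, 0.35, 0.09]]
max joint step/row 8.3 (lim ~14) minz w,j
```

servo_tool:
  slide:
    - [0,0,0.3]
    - [0,0,0.6]
    - [-0.007,0.005,0.023]
    - [-0.007,0.005,0.023]
    - [-0.007,0.005,0.023]
    - [-0.007,0.005,0.023]
    - [-0.007,0.005,0.023]
    - [-0.007,0.005,0.023]
    - [-0.007,0.005,0.023]
    - [-0.007,0.005,0.023]
    - [-0.007,0.005,0.023]
    - [-0.007,0.005,0.023]
  twist:
    - [0,0,0]
    - [0,0,0]
    - [-0.683,-0.483,0.143]
    - [-0.683,-0.483,0.143]
    - [-0.683,-0.483,0.143]
    - [-0.683,-0.483,0.143]
    - [-0.683,-0.483,0.143]
    - [-0.683,-0.483,0.143]
    - [-0.683,-0.483,0.143]
    - [-0.683,-0.483,0.143]
    - [-0.683,-0.483,0.143]
    - [-0.683,-0.483,0.143]
  gripper: [1,1,1,1,1,1,1,1,1,1,1,1]

```text
time_s: 16.98
tcp_pos: [0.4577, 0.3457, 0.0755]
ee_rot: [[0.537, -0.803, 0.257], [-0.77, -0.591, -0.24], [0.345, -0.069, -0.936]]
wrist_force: [0.0, 0.0, -1.7]
gripper_width: 0.575
```

servo_tool:
  slide:
    - [-0.007,0.005,0.023]
    - [-0.007,0.005,0.023]
    - [-0.007,0.005,0.023]
    - [-0.007,0.005,0.023]
    - [-0.007,0.005,0.023]
    - [-0.007,0.005,0.023]
    - [-0.007,0.005,0.023]
    - [-0.007,0.005,0.023]
    - [0,0,0]
  twist:
    - [-0.683,-0.483,0.143]
    - [-0.683,-0.483,0.143]
    - [-0.683,-0.483,0.143]
    - [-0.683,-0.483,0.143]
    - [-0.683,-0.483,0.143]
    - [-0.683,-0.483,0.143]
    - [-0.683,-0.483,0.143]
    - [-0.683,-0.483,0.143]
    - [0,0,0]
  gripper: [1,1,1,1,1,1,1,1,1]

```text
time_s: 18.1
tcp_pos: [0.4542, 0.3487, 0.085]
ee_rot: [[0.354, -0.707, 0.612], [-0.353, -0.707, -0.613], [0.866, 0.001, -0.5]]
wrist_force: [-0.5, -0.2, -1.1]
gripper_width: 0.573
```

```bash
python3 - <<'E'
from st import *
from h import *
S()
p,R=pose([C[0],C[1],.046],d1,-u); delta(p,R)
c=cap("side");crop(c,"s10",110,340,100,270,3)
E
```

```text
t 18.1 q [ 72.2  37.9 -35.8  56.  -68.3 -74.4] p [0.4542 0.3487 0.085 ] yang -135.0 z [ 0.612 -0.613 -0.5  ] F [-0.5 -0.2 -1.1] w 49.8
dp [ 0.0005 -0.0003 -0.0485] rv [ 0. -0.  0.] n 1 slide/row [0.008, -0.005, -0.809] twist/row [0.005, -0.006, 0.003]
ik 3e-30 [ 72.  42. -37.  59. -65. -79.] marg 24.0 [[0.12, 0.36, 0.58], [0.15, 0.44, 0.16], [0.27, 0.54, 0.19], [0.45, 0.35, 0.04]]
max joint step/row 5.0 (lim ~14) minz w,j
```

View pics/s10.png

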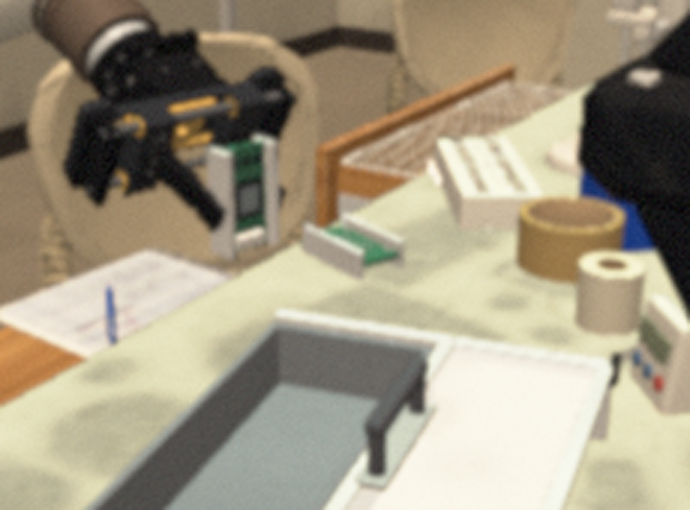

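```bash
python3 - <<'E'
from st import *
from h import *
c=cap("side");crop(c,"s10b",170,215,140,190,12)
s=r.sense();g=s["tcp_pos"]-.019*s["ee_rot"][:,2];print("g",g)
for a,b in((220,256),(232,256),(268,246),(278,243),(210,148),(232,146),(275,137)):
    o,dd=ray(c,110+a/3,100+b/3); n=T; P0=g-.0234*T
    x=o+dd*((P0-o)@n)/(dd@n); print((a,b),"z rel grip",(x-g)[2].round(4),"u",((x-g)@u).round(4))
E
```

```text
g [0.44299834 0.36008413 0.09540122]
(220, 256) z rel grip -0.0372 u -0.0339
(232, 256) z rel grip -0.0403 u -0.0226
(268, 246) z rel grip -0.0417 u 0.0128
(278, 243) z rel grip -0.042 u 0.0229
(210, 148) z rel grip 0.0488 u -0.0388
(232, 146) z rel grip 0.0462 u -0.0188
(275, 137) z rel grip 0.0449 u 0.0223
```

View pics/s10b.png

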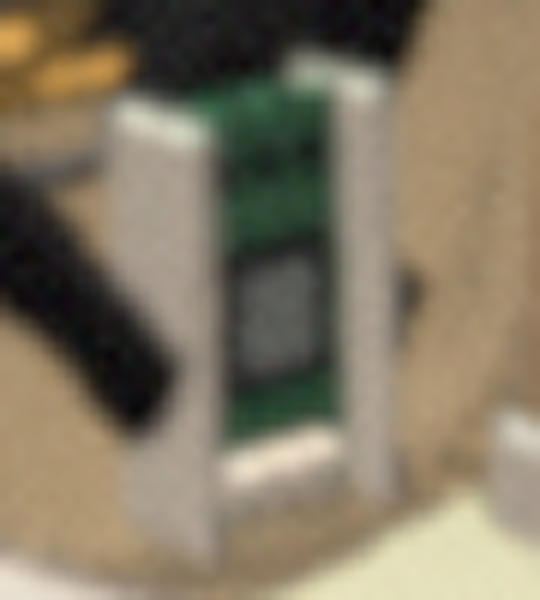

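servo_tool:
  slide:
    - [0.005,-0.003,-0.4]
    - [0,0,-0.3]
    - [0,0,-0.13]
    - [0,0,-0.03]
    - [0,0,0]
  twist:
    - [0,0,0]
    - [0,0,0]
    - [0,0,0]
    - [0,0,0]
    - [0,0,0]
  gripper: [1,1,1,1,1]

```text
time_s: 18.82
tcp_pos: [0.4551, 0.3482, 0.0342]
ee_rot: [[0.353, -0.708, 0.611], [-0.355, -0.706, -0.613], [0.866, -0.0, -0.5]]
wrist_force: [-0.8, 0.1, -0.6]
gripper_width: 0.574
```

```bash
python3 - <<'E'
from st import *
from h import *
s=S();g=s["tcp_pos"]-.019*s["ee_rot"][:,2];print("g",g)
c=cap("side");crop(c,"s11",160,230,140,210,10)
E
```

```text
t 18.82 q [ 71.4  42.5 -36.9  58.6 -65.1 -79.6] p [0.4551 0.3482 0.0342] yang -135.1 z [ 0.611 -0.613 -0.5  ] F [-0.8  0.1 -0.6] w 50.0
g [0.44348939 0.35985464 0.04372021]
```

View pics/s11.png

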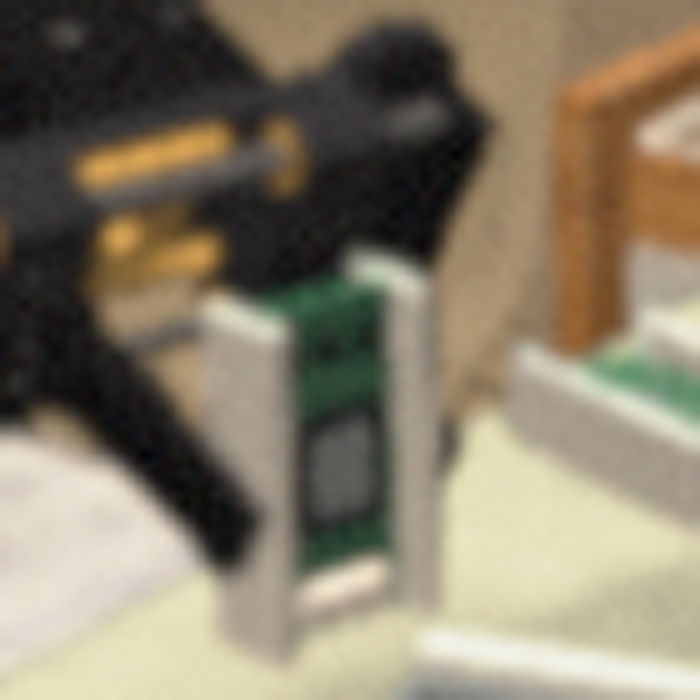

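servo_tool:
  slide:
    - [0,0,-0.02]
    - [0,0,0]
  twist:
    - [0,0,0]
    - [0,0,0]
  gripper: [1,1]

```text
time_s: 19.12
tcp_pos: [0.455, 0.3481, 0.0329]
ee_rot: [[0.353, -0.708, 0.611], [-0.354, -0.706, -0.613], [0.866, -0.0, -0.5]]
wrist_force: [-0.7, 0.0, -0.8]
gripper_width: 0.575
```

servo_tool:
  slide:
    - [0,0,-0.02]
    - [0,0,0]
  twist:
    - [0,0,0]
    - [0,0,0]
  gripper: [1,1]

```text
time_s: 19.38
tcp_pos: [0.455, 0.3481, 0.0315]
ee_rot: [[0.353, -0.708, 0.611], [-0.354, -0.706, -0.613], [0.866, 0.0, -0.5]]
wrist_force: [0.5, 0.6, -1.0]
gripper_width: 0.573
```

servo_tool:
  slide:
    - [0,0,-0.02]
    - [0,0,0]
  twist:
    - [0,0,0]
    - [0,0,0]
  gripper: [1,1]

```text
time_s: 19.62
tcp_pos: [0.4551, 0.3481, 0.0314]
ee_rot: [[0.352, -0.708, 0.612], [-0.353, -0.706, -0.614], [0.867, -0.001, -0.498]]
wrist_force: [-2.2, 0.0, 5.4]
gripper_width: 0.573
```

servo_tool:
  slide:
    - [0,0,0.01]
    - [0,0,0]
    - [0,0,0]
    - [0,0,0]
    - [0,0,0]
    - [-0.15,0.15,0.123]
    - [-0.4,0.4,0.33]
    - [-0.55,0.55,0.45]
  twist:
    - [0,0,0]
    - [0,0,0]
    - [0,0,0]
    - [0,0,0]
    - [0,0,0]
    - [0,0,0]
    - [0,0,0]
    - [0,0,0]
  gripper: [0.42,0.2,0,0,0,0,0,0]

```text
time_s: 20.62
tcp_pos: [0.3879, 0.4141, 0.0857]
ee_rot: [[0.354, -0.709, 0.61], [-0.353, -0.705, -0.615], [0.866, 0.002, -0.5]]
wrist_force: [0.6, 0.3, 0.4]
gripper_width: 0.995
```

```bash
python3 - <<'E'
from st import *
from h import *
s=S()
c=cap("side");crop(c,"s12",130,290,110,230,4)
c=cap("top","t12")
E
```

```text
t 20.62 q [ 81.6  40.4 -28.5  46.2 -73.8 -72.4] p [0.3879 0.4141 0.0857] yang -135.2 z [ 0.61  -0.615 -0.5  ] F [0.6 0.3 0.4] w 86.6
```

View pics/s12.png

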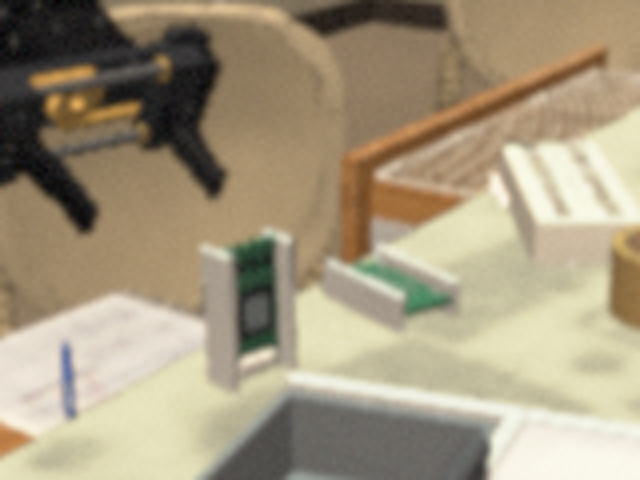

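View pics/t12.png

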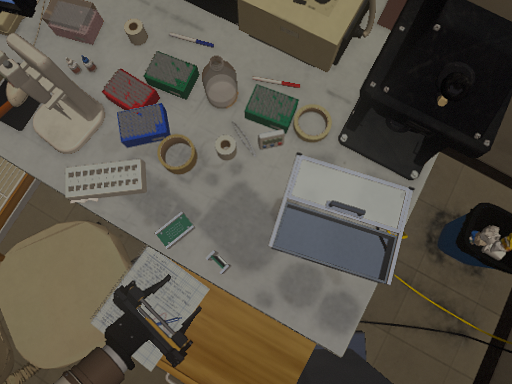

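```bash
python3 - <<'E'
from st import *
from h import *
c=cap("top");crop(c,"t13",200,240,245,275,16)
print(prj(c,[[.4507,.3525,.084]]))
E
```

```text
[[216.22434547 261.71989618]]
```

View pics/t13.png

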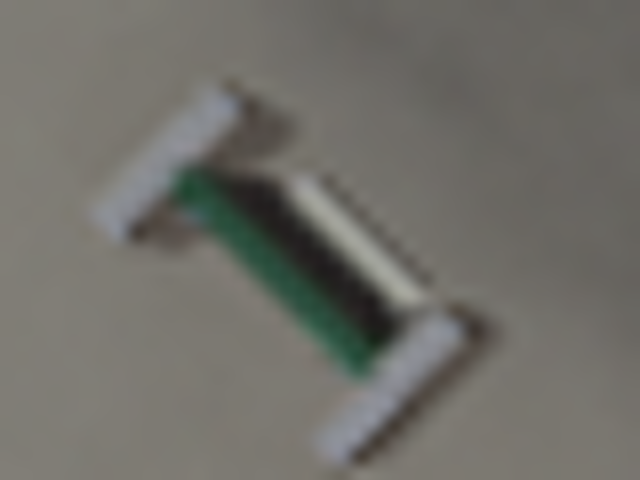

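```bash
cat >> st.py <<'E'
e2=np.radians(25); d2=T*np.cos(e2)-Z*np.sin(e2)
B0=np.array([.4505,.3515]); 
g2=np.r_[B0-.0104*T[:2],.045]
E
python3 - <<'E'
from st import *
p,R=pose(g2+[0,0,.12],d2,-u)
delta(p,R,22)
E
```

```text
dp [ 0.0585 -0.0618  0.0706] rv [88.  88.5  0.2] n 22 slide/row [0.044, -0.047, 0.053] twist/row [0.667, 0.67, 0.001]
ik 8e-24 [ 22.  38.  10. -57. -97.  36.] marg 71.0 [[0.32, 0.13, 0.61], [0.67, 0.26, 0.4], [0.64, 0.16, 0.29], [0.45, 0.36, 0.16]]
max joint step/row 7.8 (lim ~14) minz w,j
```

servo_tool:
  slide:
    - [0.044,-0.047,0.15]
    - [0.044,-0.047,0.15]
    - [0.044,-0.047,0.15]
    - [0.044,-0.047,0.15]
    - [0.044,-0.047,0.15]
    - [0.044,-0.047,0.15]
    - [0.044,-0.047,0.15]
    - [0.044,-0.047,0.12]
    - [0.044,-0.047,0]
    - [0.044,-0.047,0]
    - [0.044,-0.047,0]
    - [0.044,-0.047,0]
  twist:
    - [0.667,0.67,0]
    - [0.667,0.67,0]
    - [0.667,0.67,0]
    - [0.667,0.67,0]
    - [0.667,0.67,0]
    - [0.667,0.67,0]
    - [0.667,0.67,0]
    - [0.667,0.67,0]
    - [0.667,0.67,0]
    - [0.667,0.67,0]
    - [0.667,0.67,0]
    - [0.667,0.67,0]
  gripper: [0,0,0,0,0,0,0,0,0,0,0,0]

```text
time_s: 22.28
tcp_pos: [0.4201, 0.3796, 0.155]
ee_rot: [[0.7, -0.707, -0.105], [-0.7, -0.708, 0.099], [-0.144, 0.005, -0.99]]
wrist_force: [-0.3, -0.8, -0.2]
gripper_width: 1.002
```

servo_tool:
  slide:
    - [0.044,-0.047,0]
    - [0.044,-0.047,0]
    - [0.044,-0.047,0]
    - [0.044,-0.047,0]
    - [0.044,-0.047,0]
    - [0.044,-0.047,0]
    - [0.044,-0.047,0]
    - [0.044,-0.047,0]
    - [0.044,-0.047,0]
    - [0.044,-0.047,0]
    - [0,0,0]
  twist:
    - [0.667,0.67,0]
    - [0.667,0.67,0]
    - [0.667,0.67,0]
    - [0.667,0.67,0]
    - [0.667,0.67,0]
    - [0.667,0.67,0]
    - [0.667,0.67,0]
    - [0.667,0.67,0]
    - [0.667,0.67,0]
    - [0.667,0.67,0]
    - [0,0,0]
  gripper: [0,0,0,0,0,0,0,0,0,0,0]

```text
time_s: 23.65
tcp_pos: [0.4472, 0.3506, 0.1529]
ee_rot: [[0.295, -0.706, -0.644], [-0.305, -0.708, 0.637], [-0.906, 0.008, -0.424]]
wrist_force: [-0.2, 0.3, 0.3]
gripper_width: 1.004
```

```bash
python3 - <<'E'
from st import *
from h import *
s=S()
p,R=pose(g2,d2,-u)
delta(p,R)
c=cap("side","s14")
E
```

```text
t 23.65 q [ 21.2  38.5   9.7 -56.4 -96.9  35.8] p [0.4472 0.3506 0.1529] yang -134.9 z [-0.644  0.637 -0.424] F [-0.2  0.3  0.3] w 87.4
dp [-0.0015  0.0057 -0.116 ] rv [ 0.4 -0.3 -0.1] n 3 slide/row [-0.008, 0.032, -0.644] twist/row [0.022, -0.015, -0.005]
ik 3e-28 [ 22.  48.   8. -56. -90.  45.] marg 69.0 [[0.39, 0.15, 0.54], [0.69, 0.27, 0.27], [0.64, 0.16, 0.17], [0.45, 0.36, 0.04]]
max joint step/row 3.3 (lim ~14) minz w,j
```

View pics/s14.png

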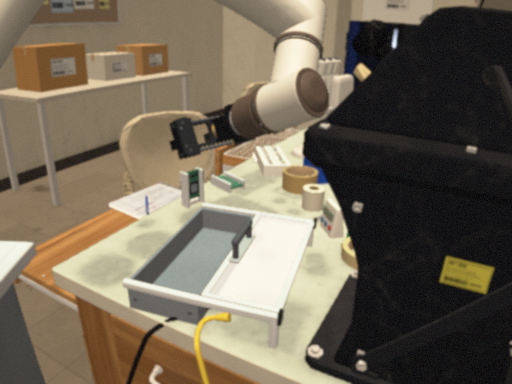

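servo_tool:
  slide:
    - [-0.025,0.095,-0.2]
    - [0,0,-0.5]
    - [0,0,-0.5]
    - [0,0,-0.4]
    - [0,0,-0.24]
    - [0,0,-0.09]
    - [0,0,0]
  twist:
    - [0.07,-0.05,0]
    - [0,0,0]
    - [0,0,0]
    - [0,0,0]
    - [0,0,0]
    - [0,0,0]
    - [0,0,0]
  gripper: [0,0,0,0,0,0,0]

```text
time_s: 24.58
tcp_pos: [0.4458, 0.3578, 0.0397]
ee_rot: [[0.306, -0.704, -0.641], [-0.295, -0.71, 0.639], [-0.905, -0.006, -0.425]]
wrist_force: [1.0, 0.1, 0.9]
gripper_width: 0.999
```

```bash
python3 - <<'E'
from st import *
from h import *
s=S()
g=s["tcp_pos"]-.019*s["ee_rot"][:,2]; print(g,g2)
c=cap("side");crop(c,"s15",130,290,110,230,4)
E
```

```text
t 24.57 q [ 21.8  47.6   7.8 -56.3 -90.2  45.5] p [0.4458 0.3578 0.0397] yang -134.7 z [-0.641  0.639 -0.425] F [1.  0.1 0.9] w 86.9
[0.45793715 0.34568085 0.04774714] [0.45785391 0.34414609 0.045     ]
```

View pics/s15.png

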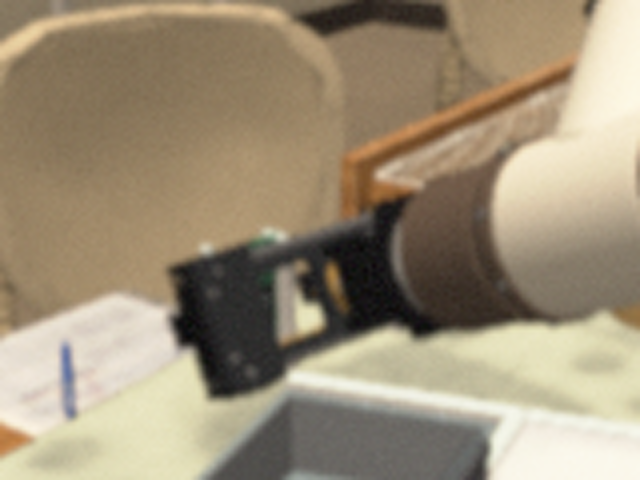

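servo_tool:
  slide:
    - [0,0,0]
    - [0,0,0]
    - [0,0,0]
    - [0,0,0]
    - [0,0,0]
    - [0,0,0]
    - [0,0,0]
    - [0,0,0]
  twist:
    - [0,0,0]
    - [0,0,0]
    - [0,0,0]
    - [0,0,0]
    - [0,0,0]
    - [0,0,0]
    - [0,0,0]
    - [0,0,0]
  gripper: [1,1,1,1,1,1,1,1]

```text
time_s: 25.62
tcp_pos: [0.4455, 0.3577, 0.0395]
ee_rot: [[0.305, -0.704, -0.641], [-0.295, -0.71, 0.639], [-0.906, -0.006, -0.424]]
wrist_force: [0.2, -1.3, -0.2]
gripper_width: 0.573
```

```bash
python3 - <<'E'
from st import *
from h import *
s=S()
g=s["tcp_pos"]-.019*s["ee_rot"][:,2]; print(g)
a=np.radians(-18.4);ex=np.array([np.cos(a),np.sin(a),0]);ey=np.array([-ex[1],ex[0],0])
O=np.array([.4955,.076,0])
# target: d = ex sin25 - Z cos25 ; y=-ey ; board center rel grip: along -? 
d=ex*np.sin(e2)-Z*np.cos(e2)
G=O+ex*(-.004)+ey*.05+Z*.15
p,R=pose(G,d,-ey); delta(p,R,30)
c=cap("side");crop(c,"s16",130,290,110,230,4)
E
```

```text
t 25.62 q [ 21.8  47.6   7.8 -56.3 -90.2  45.5] p [0.4455 0.3577 0.0395] yang -134.7 z [-0.641  0.639 -0.424] F [ 0.2 -1.3 -0.2] w 49.8
[0.45772121 0.34552176 0.0475797 ]
dp [ 0.0696 -0.2355  0.0933] rv [-47.6 -77.   20.4] n 30 slide/row [0.039, -0.131, 0.052] twist/row [-0.265, -0.428, 0.113]
ik 2e-30 [ 34.  10. -52.  59. -23. -16.] marg 9.0 [[0.08, 0.05, 0.72], [0.25, 0.16, 0.35], [0.39, 0.16, 0.41], [0.52, 0.12, 0.13]]
max joint step/row 12.4 (lim ~14) minz w,j
```

View pics/s16.png

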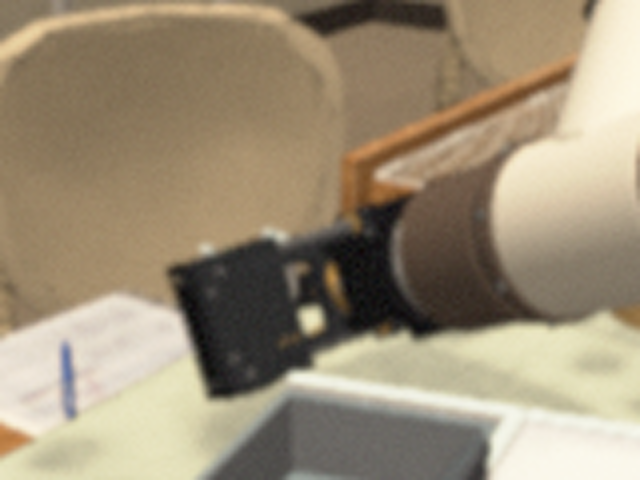

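```bash
cat >> st.py <<'E'
a=np.radians(-18.4);ex=np.array([np.cos(a),np.sin(a),0]);ey=np.array([-ex[1],ex[0],0]);O=np.array([.4955,.076,0])
E
python3 - <<'E'
from st import *
q=np.array([34,10,-52,59,-23,-16.]);fk(q)
for t in(25,):
  d=ex*np.sin(np.radians(t))-Z*np.cos(np.radians(t))
  for yy in(.08,.05,.0,-.05,-.08):
    for z in(.15,.03):
      p,R=pose(O-.004*ex+ey*yy+Z*z,d,-ey); c,qq=ik(p,R,q); print(yy,z,"%.0e"%c,qq.round(0),[x.round(2).tolist() for x in pts(qq)][1:3])
E
```

```text
0.08 0.15 9e-23 [ 37.  12. -49.  56. -25. -16.] [[0.26, 0.19, 0.35], [0.4, 0.19, 0.41]]
0.08 0.03 5e-04 [ 16.  24. -55. 118. -17. -61.] [[0.3, 0.09, 0.26], [0.41, 0.2, 0.29]]
0.05 0.15 2e-21 [ 34.  10. -52.  59. -23. -16.] [[0.25, 0.16, 0.35], [0.39, 0.16, 0.41]]
0.05 0.03 2e-03 [ 14.  23. -57. 118. -16. -59.] [[0.29, 0.07, 0.27], [0.41, 0.17, 0.3]]
0.0 0.15 2e-29 [ 27.   7. -56.  64. -20. -15.] [[0.23, 0.12, 0.35], [0.38, 0.12, 0.41]]
0.0 0.03 5e-03 [  8.  21. -59. 118. -15. -54.] [[0.27, 0.04, 0.27], [0.4, 0.13, 0.3]]
-0.05 0.15 5e-29 [ 20.   4. -60.  69. -16. -14.] [[0.22, 0.08, 0.34], [0.36, 0.07, 0.41]]
-0.05 0.03 1e-02 [  2.  19. -61. 118. -13. -48.] [[0.26, 0.01, 0.28], [0.4, 0.09, 0.3]]
-0.08 0.15 1e-08 [ 14.   3. -61.  72. -14. -12.] [[0.21, 0.05, 0.34], [0.35, 0.04, 0.41]]
-0.08 0.03 1e-02 [ -2.  19. -61. 118. -12. -44.] [[0.25, -0.01, 0.28], [0.4, 0.06, 0.31]]
```

```bash
python3 - <<'E'
from st import *
q=np.array([22,48,8,-56,-90,45.]);fk(q)
for psi,c0 in((45,(.48,.34)),(45,(.52,.34)),(35,(.5,.36)),(25,(.52,.34)),(25,(.55,.34))):
  u,T=axes(psi)
  for t in(25,0):
    t=np.radians(t);d=-T*np.sin(t)-Z*np.cos(t)
    p,R=pose([c0[0],c0[1],.03],d,-u);c,qq=ik(p,R,q); print(psi,c0,"%.0e"%c,qq.round(0),[x.round(2).tolist() for x in pts(qq)][1:3])
for yy in(.05,-.05):
  p,R=pose(O+ey*yy+Z*.027,-Z,-ey);c,qq=ik(p,R,q); print(yy,"%.0e"%c,qq.round(0),[x.round(2).tolist() for x in pts(qq)][1:3])
E
```

```text
45 (0.48, 0.34) 2e-30 [ 59.  33. -34.  43. -37. -51.] [[0.24, 0.4, 0.25], [0.39, 0.43, 0.29]]
45 (0.48, 0.34) 8e-28 [ 51.  32. -19.  -0. -40.  -6.] [[0.36, 0.44, 0.32], [0.48, 0.34, 0.32]]
45 (0.52, 0.34) 2e-30 [ 56.  34. -30.  42. -38. -47.] [[0.28, 0.41, 0.24], [0.43, 0.43, 0.29]]
45 (0.52, 0.34) 3e-29 [ 48.  34. -14.   0. -42.  -3.] [[0.4, 0.45, 0.32], [0.52, 0.34, 0.32]]
35 (0.5, 0.36) 1e-29 [ 59.  36. -25.  33. -45. -51.] [[0.28, 0.46, 0.25], [0.43, 0.46, 0.29]]
35 (0.5, 0.36) 1e-29 [ 51.  34. -14.   0. -42. -16.] [[0.38, 0.46, 0.32], [0.5, 0.36, 0.32]]
25 (0.52, 0.34) 2e-22 [ 56.  38. -20.  28. -49. -53.] [[0.32, 0.47, 0.25], [0.47, 0.45, 0.29]]
25 (0.52, 0.34) 2e-28 [ 48.  34. -14.   0. -42. -23.] [[0.4, 0.45, 0.32], [0.52, 0.34, 0.32]]
25 (0.55, 0.34) 4e-23 [ 54.  39. -17.  29. -50. -51.] [[0.35, 0.48, 0.25], [0.5, 0.45, 0.29]]
25 (0.55, 0.34) 5e-20 [ 46.  36. -10.  -0. -44. -21.] [[0.43, 0.45, 0.32], [0.55, 0.34, 0.32]]
0.05 9e-24 [ 31.  28. -28.  -0. -35.  40.] [[0.43, 0.26, 0.31], [0.51, 0.12, 0.31]]
-0.05 1e-26 [ 23.  24. -34.   0. -31.  49.] [[0.42, 0.18, 0.31], [0.48, 0.03, 0.31]]
```

```bash
cat >> st.py <<'E'
df=-T*np.sin(e2)-Z*np.cos(e2)
E
python3 - <<'E'
from st import *
p,R=pose([.50,.325,.085],df,-u); delta(p,R,18)
E
```

```text
dp [ 0.0601 -0.0384  0.0282] rv [-63.6 -63.5  -0.5] n 18 slide/row [0.056, -0.036, 0.026] twist/row [-0.589, -0.588, -0.004]
ik 7e-27 [ 57.  28. -31.  37. -43. -43.] marg 31.0 [[0.15, 0.23, 0.66], [0.26, 0.41, 0.3], [0.41, 0.41, 0.35], [0.51, 0.32, 0.07]]
max joint step/row 7.9 (lim ~14) minz w,j
```

servo_tool:
  slide:
    - [0,0,0.4]
    - [0,0,0.6]
    - [0.056,-0.036,0]
    - [0.056,-0.036,0]
    - [0.056,-0.036,0]
    - [0.056,-0.036,0]
    - [0.056,-0.036,0]
    - [0.056,-0.036,0]
    - [0.056,-0.036,0]
    - [0.056,-0.036,0]
    - [0.056,-0.036,0]
    - [0.056,-0.036,0]
  twist:
    - [0,0,0]
    - [0,0,0]
    - [-0.589,-0.588,0]
    - [-0.589,-0.588,0]
    - [-0.589,-0.588,0]
    - [-0.589,-0.588,0]
    - [-0.589,-0.588,0]
    - [-0.589,-0.588,0]
    - [-0.589,-0.588,0]
    - [-0.589,-0.588,0]
    - [-0.589,-0.588,0]
    - [-0.589,-0.588,0]
  gripper: [1,1,1,1,1,1,1,1,1,1,1,1]

```text
time_s: 27.18
tcp_pos: [0.4792, 0.3363, 0.1014]
ee_rot: [[0.688, -0.703, -0.181], [-0.679, -0.712, 0.181], [-0.256, -0.002, -0.967]]
wrist_force: [-0.5, -0.6, -1.6]
gripper_width: 0.571
```

servo_tool:
  slide:
    - [0.056,-0.036,0]
    - [0.056,-0.036,0]
    - [0.056,-0.036,0]
    - [0.056,-0.036,0]
    - [0.056,-0.036,0]
    - [0.056,-0.036,0]
    - [0.056,-0.036,0]
    - [0.056,-0.036,0]
    - [0,0,0]
  twist:
    - [-0.589,-0.588,0]
    - [-0.589,-0.588,0]
    - [-0.589,-0.588,0]
    - [-0.589,-0.588,0]
    - [-0.589,-0.588,0]
    - [-0.589,-0.588,0]
    - [-0.589,-0.588,0]
    - [-0.589,-0.588,0]
    - [0,0,0]
  gripper: [1,1,1,1,1,1,1,1,1]

```text
time_s: 28.3
tcp_pos: [0.5052, 0.3187, 0.0999]
ee_rot: [[0.646, -0.703, 0.296], [-0.636, -0.711, -0.3], [0.422, 0.006, -0.907]]
wrist_force: [0.7, -0.4, -1.5]
gripper_width: 0.569
```

```bash
python3 - <<'E'
from st import *
from h import *
s=S()
p,R=pose([.5,.325,.027],df,-u); delta(p,R)
c=cap("side");crop(c,"s17",130,290,100,220,4); cap("top","t17")
E
```

```text
t 28.3 q [ 57.9  26.2 -28.1  34.  -47.2 -38.4] p [0.5052 0.3187 0.0999] yang -134.7 z [ 0.296 -0.3   -0.907] F [ 0.7 -0.4 -1.5] w 49.5
dp [ 0.0005  0.0006 -0.0901] rv [ 0.2 -0.3 -0.3] n 2 slide/row [0.004, 0.005, -0.751] twist/row [0.017, -0.021, -0.026]
ik 3e-30 [ 56.  33. -35.  45. -36. -51.] marg 27.0 [[0.17, 0.25, 0.63], [0.26, 0.39, 0.24], [0.41, 0.41, 0.29], [0.51, 0.32, 0.01]]
max joint step/row 6.8 (lim ~14) minz w,j
```

View pics/s17.png

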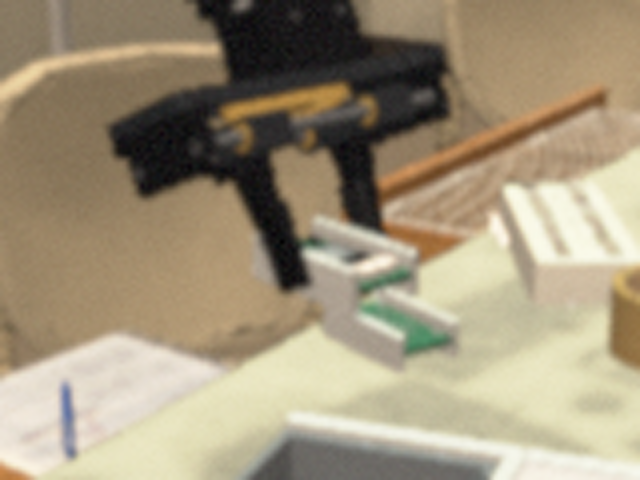

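View pics/t17.png

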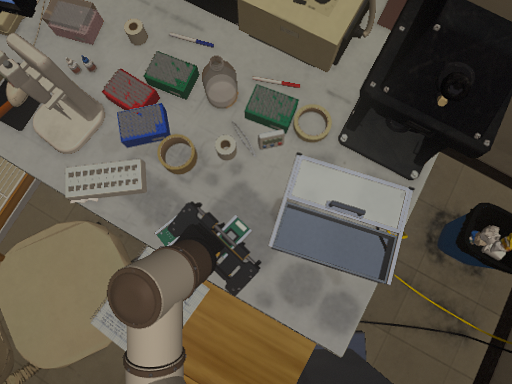

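servo_tool:
  slide:
    - [0.004,0.005,-0.4]
    - [0.004,0.005,-0.5]
    - [0,0,-0.35]
    - [0,0,-0.2]
    - [0,0,-0.05]
    - [0,0,0]
  twist:
    - [0.017,-0.021,-0.026]
    - [0.017,-0.021,-0.026]
    - [0,0,0]
    - [0,0,0]
    - [0,0,0]
    - [0,0,0]
  gripper: [1,1,1,1,1,1]

```text
time_s: 29.15
tcp_pos: [0.507, 0.3198, 0.0102]
ee_rot: [[0.64, -0.708, 0.3], [-0.642, -0.707, -0.298], [0.423, -0.002, -0.906]]
wrist_force: [0.7, 0.6, -1.0]
gripper_width: 0.578
```

servo_tool:
  slide:
    - [0,0,-0.03]
    - [0,0,-0.02]
    - [0,0,0]
  twist:
    - [0,0,0]
    - [0,0,0]
    - [0,0,0]
  gripper: [1,1,1]

```text
time_s: 29.52
tcp_pos: [0.5065, 0.3195, 0.0066]
ee_rot: [[0.64, -0.707, 0.299], [-0.641, -0.707, -0.299], [0.423, -0.0, -0.906]]
wrist_force: [0.8, -0.5, -0.5]
gripper_width: 0.576
```

servo_tool:
  slide:
    - [0,0,-0.02]
    - [0,0,0]
  twist:
    - [0,0,0]
    - [0,0,0]
  gripper: [1,1]

```text
time_s: 29.78
tcp_pos: [0.5066, 0.3196, 0.0059]
ee_rot: [[0.64, -0.707, 0.3], [-0.641, -0.707, -0.299], [0.424, -0.001, -0.906]]
wrist_force: [-2.7, 0.7, 3.6]
gripper_width: 0.57
```

servo_tool:
  slide:
    - [0,0,-0.015]
    - [0,0,0]
  twist:
    - [0,0,0]
    - [0,0,0]
  gripper: [1,1]

```text
time_s: 30.02
tcp_pos: [0.5066, 0.3197, 0.0059]
ee_rot: [[0.64, -0.707, 0.301], [-0.641, -0.707, -0.299], [0.425, -0.001, -0.905]]
wrist_force: [-5.9, 1.0, 9.3]
gripper_width: 0.575
```

servo_tool:
  slide:
    - [0,0,0.015]
    - [0,0,0]
    - [0,0,0]
    - [0,0,0]
    - [0,0,0.2]
    - [0,0,0.4]
  twist:
    - [0,0,0]
    - [0,0,0]
    - [0,0,0]
    - [0,0,0]
    - [0,0,0]
    - [0,0,0]
  gripper: [0.35,0.2,0.2,0.2,0.2,0.2]

```text
time_s: 30.78
tcp_pos: [0.5062, 0.3188, 0.0414]
ee_rot: [[0.641, -0.708, 0.298], [-0.64, -0.707, -0.301], [0.423, 0.002, -0.906]]
wrist_force: [0.5, 0.7, -0.1]
gripper_width: 0.8
```

```bash
python3 - <<'E'
from st import *
from h import *
s=S()
p,R=pose([.505,.3214,.0235],-Z,-u); delta(p,R,6)
c=cap("side");crop(c,"s18",130,290,100,220,4); cap("top","t18")
E
```

```text
t 30.77 q [ 56.8  30.5 -32.3  40.  -40.1 -45.8] p [0.5062 0.3188 0.0414] yang -135.0 z [ 0.298 -0.301 -0.906] F [ 0.5  0.7 -0.1] w 69.6
dp [-0.0012  0.0026 -0.0369] rv [17.8 17.6  0. ] n 6 slide/row [-0.003, 0.007, -0.102] twist/row [0.494, 0.489, 0.0]
ik 4e-26 [ 48.  33. -17.   0. -40.  -3.] marg 31.0 [[0.21, 0.23, 0.63], [0.39, 0.43, 0.31], [0.5, 0.32, 0.31], [0.5, 0.32, 0.0]]
max joint step/row 7.7 (lim ~14) minz w,j
```

View pics/s18.png

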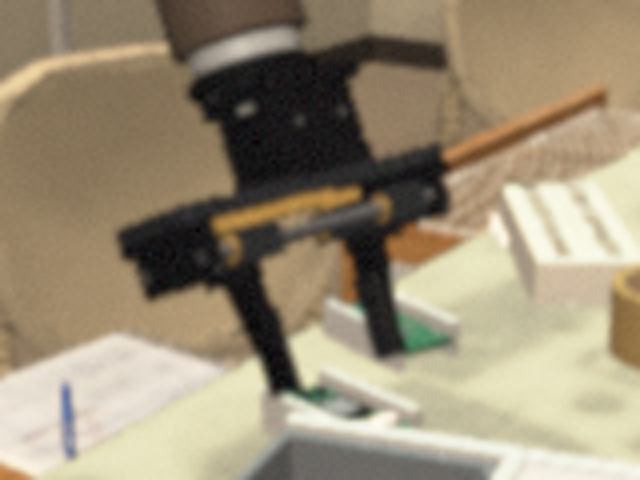

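Board lies flat, sensor up, and the fingers straddle it. I'll turn the tool vertical and regrasp.

servo_tool:
  slide:
    - [-0.003,0.007,0]
    - [-0.003,0.007,0]
    - [-0.003,0.007,0]
    - [-0.003,0.007,0]
    - [-0.003,0.007,-0.1]
    - [-0.003,0.007,-0.2]
    - [0,0,-0.2]
    - [0,0,-0.1]
    - [0,0,0]
  twist:
    - [0.494,0.489,0]
    - [0.494,0.489,0]
    - [0.494,0.489,0]
    - [0.494,0.489,0]
    - [0.494,0.489,0]
    - [0.494,0.489,0]
    - [0,0,0]
    - [0,0,0]
    - [0,0,0]
  gripper: [0.2,0.2,0.2,0.2,0.2,0.2,0.2,0.2,0.2]

```text
time_s: 32.0
tcp_pos: [0.5045, 0.3216, 0.0044]
ee_rot: [[0.707, -0.707, 0.001], [-0.707, -0.707, -0.001], [0.001, 0.0, -1.0]]
wrist_force: [-0.8, -0.2, -0.9]
gripper_width: 0.803
```

servo_tool:
  slide:
    - [0,0,0]
    - [0,0,0]
    - [0,0,0]
    - [0,0,0]
    - [0,0,0]
  twist:
    - [0,0,0]
    - [0,0,0]
    - [0,0,0]
    - [0,0,0]
    - [0,0,0]
  gripper: [1,1,1,1,1]

```text
time_s: 32.62
tcp_pos: [0.5053, 0.3221, 0.0056]
ee_rot: [[0.707, -0.708, 0.002], [-0.708, -0.707, 0.002], [0.0, -0.002, -1.0]]
wrist_force: [-2.3, -1.1, 2.6]
gripper_width: 0.573
```

```bash
python3 - <<'E'
from st import *
from h import *
s=S()
p,R=pose(O+ey*.04+Z*.12,-Z,-ey); delta(p,R,8)
c=cap("side");crop(c,"s19",130,290,100,220,4); cap("top","t19")
E
```

```text
t 32.62 q [ 48.   32.8 -17.3   0.  -39.8  -3. ] p [0.5053 0.3221 0.0056] yang -135.0 z [ 0.002  0.002 -1.   ] F [-2.3 -1.1  2.6] w 49.8
dp [ 0.0028 -0.2081  0.0954] rv [-0.1  0.1 26.6] n 8 slide/row [0.006, -0.434, 0.199] twist/row [-0.002, 0.001, 0.555]
ik 3e-27 [ 31.  19. -24.  -0. -47.  41.] marg 38.0 [[0.16, 0.09, 0.69], [0.43, 0.25, 0.41], [0.51, 0.11, 0.41], [0.51, 0.11, 0.1]]
max joint step/row 5.9 (lim ~14) minz w,j
```

View pics/s19.png

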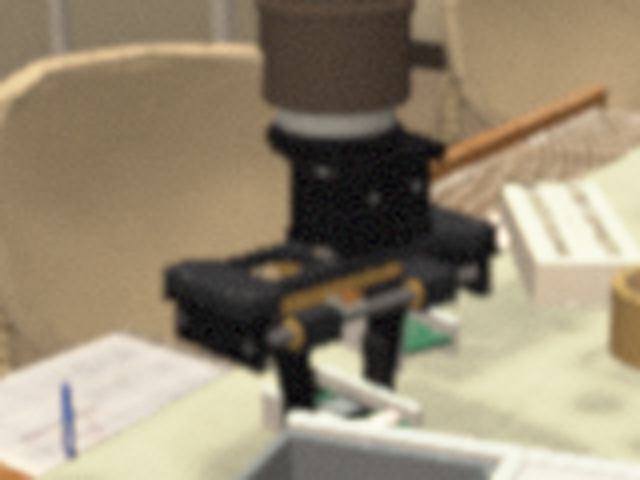

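```bash
python3 - <<'E'
from st import *
p,R=pose(O-ey*.042+Z*.14,-Z,-ey); delta(p,R,8)
E
```

```text
dp [-0.0231 -0.2859  0.1153] rv [-0.1  0.1 26.6] n 8 slide/row [-0.048, -0.596, 0.24] twist/row [-0.002, 0.002, 0.555]
ik 2e-20 [ 24.  14. -27.  -0. -48.  48.] marg 34.0 [[0.13, 0.06, 0.71], [0.42, 0.18, 0.43], [0.48, 0.04, 0.43], [0.48, 0.04, 0.12]]
max joint step/row 7.2 (lim ~14) minz w,j
```

servo_tool:
  slide:
    - [0,0,0.4]
    - [0,0,0.7]
    - [-0.048,-0.596,0.5]
    - [-0.048,-0.596,0.32]
    - [-0.048,-0.596,0]
    - [-0.048,-0.596,0]
    - [-0.048,-0.596,0]
    - [-0.048,-0.596,0]
    - [-0.048,-0.596,0]
    - [-0.048,-0.596,0]
    - [0,0,0]
  twist:
    - [0,0,0]
    - [0,0,0]
    - [0,0,0.555]
    - [0,0,0.555]
    - [0,0,0.555]
    - [0,0,0.555]
    - [0,0,0.555]
    - [0,0,0.555]
    - [0,0,0.555]
    - [0,0,0.555]
    - [0,0,0]
  gripper: [1,1,1,1,1,1,1,1,1,1,1]

```text
time_s: 34.1
tcp_pos: [0.4816, 0.0339, 0.12]
ee_rot: [[0.948, -0.319, -0.0], [-0.319, -0.948, 0.002], [-0.001, -0.002, -1.0]]
wrist_force: [0.9, -1.2, -2.1]
gripper_width: 0.572
```

```bash
python3 - <<'E'
from st import *
from h import *
s=S()
p,R=pose(O-ey*.042+Z*.07,-Z,-ey); delta(p,R)
c=cap("side","s20"); cap("top","t20")
E
```

```text
t 34.1 q [ 23.3  14.5 -27.3  -0.1 -48.2  48.2] p [0.4816 0.0339 0.12  ] yang -108.6 z [-0.     0.002 -1.   ] F [ 0.9 -1.2 -2.1] w 49.7
dp [ 0.0007  0.0022 -0.069 ] rv [-0.1 -0.   0.2] n 2 slide/row [0.006, 0.019, -0.575] twist/row [-0.009, -0.002, 0.019]
ik 7e-29 [ 24.  20. -32.  -0. -38.  48.] marg 29.0 [[0.18, 0.08, 0.69], [0.42, 0.18, 0.36], [0.48, 0.04, 0.36], [0.48, 0.04, 0.05]]
max joint step/row 5.2 (lim ~14) minz w,j
```

View pics/s20.png

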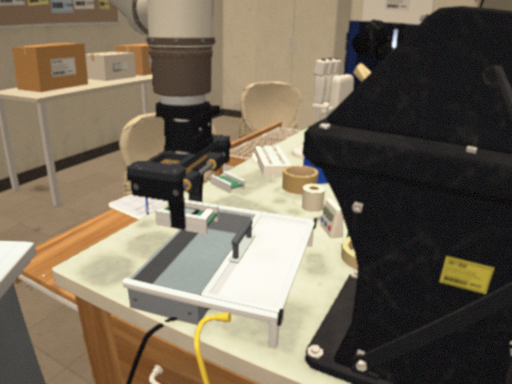

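View pics/t20.png

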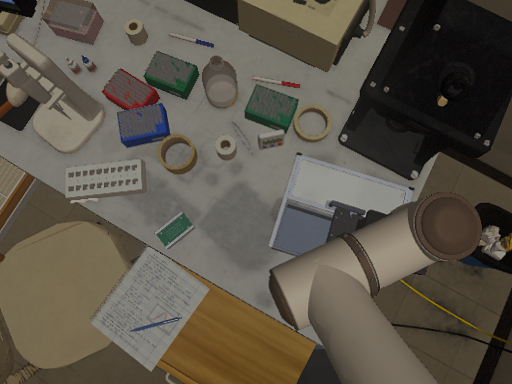

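servo_tool:
  slide:
    - [0.006,0.019,-0.5]
    - [0.006,0.019,-0.45]
    - [0,0,-0.2]
    - [0,0,0]
  twist:
    - [0,0,0.019]
    - [0,0,0.019]
    - [0,0,0]
    - [0,0,0]
  gripper: [1,1,1,1]

```text
time_s: 34.7
tcp_pos: [0.483, 0.0386, 0.0509]
ee_rot: [[0.95, -0.311, -0.001], [-0.311, -0.95, 0.001], [-0.001, -0.001, -1.0]]
wrist_force: [0.2, -0.2, -1.2]
gripper_width: 0.573
```

```bash
python3 - <<'E'
from st import *
from h import *
s=S()
p,R=pose(O-ey*.042+Z*.0306,-Z,-ey); delta(p,R)
c=cap("side");crop(c,"s21",110,340,170,330,3)
E
```

```text
t 34.7 q [ 23.8  20.5 -31.4  -0.1 -38.1  48.2] p [0.483  0.0386 0.0509] yang -108.1 z [-0.001  0.001 -1.   ] F [ 0.2 -0.2 -1.2] w 49.8
dp [-0.0008 -0.0024 -0.0393] rv [-0.1 -0.  -0.3] n 1 slide/row [-0.013, -0.041, -0.656] twist/row [-0.013, -0.006, -0.045]
ik 3e-25 [ 24.  24. -34.  -0. -32.  48.] marg 23.0 [[0.21, 0.09, 0.68], [0.42, 0.18, 0.32], [0.48, 0.04, 0.32], [0.48, 0.04, 0.01]]
max joint step/row 6.0 (lim ~14) minz w,j
```

View pics/s21.png

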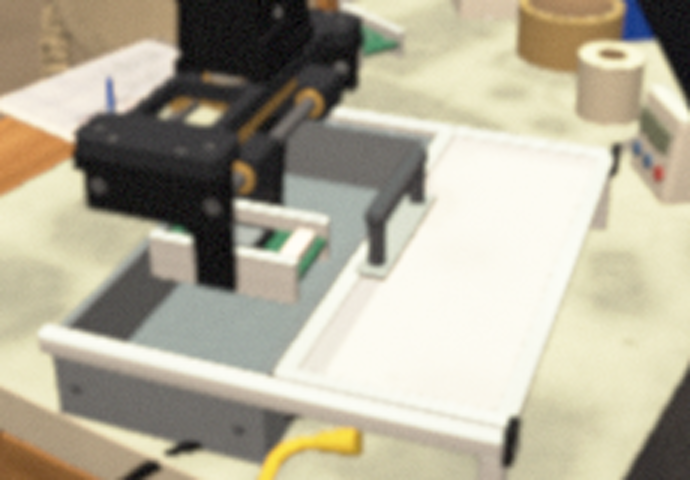

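```bash
python3 - <<'E'
from st import *
from h import *
c=cap("side");g=r.sense()["tcp_pos"]; b=g-.025*ey
def X(a,bb,s,u0,v0):
    o,dd=ray(c,u0+a/s,v0+bb/s); x=o+dd*((b-o)@ey)/(dd@ey); return ((x-O)@ex).round(4),x[2].round(4)
for a,bb in((152,276),(297,300),(150,230),(302,250)): print(X(a,bb,3,110,170))
print("grip x'",(g-O)@ex,(g-O)@ey)
# panel front edge & front wall inner edge visible top
for a,bb,z in((275,372,.058),(355,268,.058),(58,330,.056)): 
    x=unp(c,110+a/3,170+bb/3,z); print(((x-O)@ex).round(4),((x-O)@ey).round(4))
crop(c,"s22",130,230,220,290,8)
E
```

```text
(np.float64(-0.0412), np.float64(0.0431))
(np.float64(0.0434), np.float64(0.0471))
(np.float64(-0.04), np.float64(0.0721))
(np.float64(0.0469), np.float64(0.0781))
grip x' 0.0007907353895559353 -0.03902561105851784
0.0625 -0.136
0.0671 -0.0414
-0.0505 -0.1397
```

View pics/s22.png

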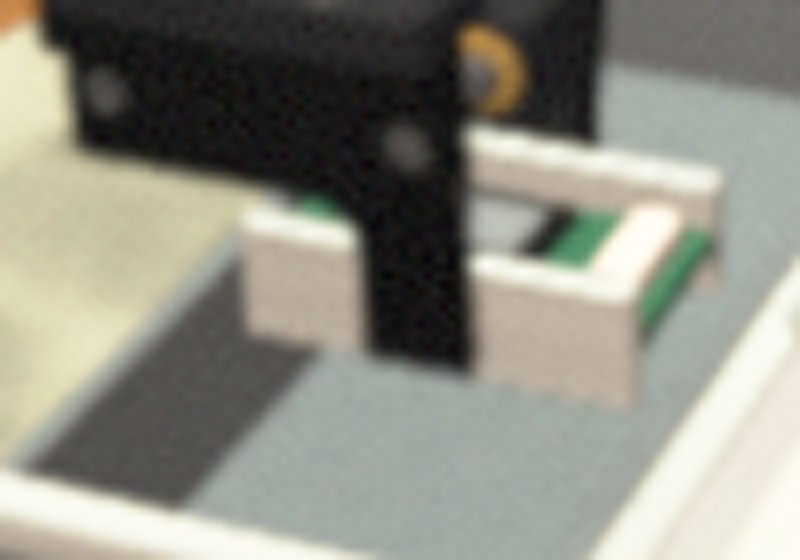

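servo_tool:
  slide:
    - [-0.01,-0.02,-0.3]
    - [0,0,-0.2]
    - [0,0,-0.11]
    - [0,0,-0.04]
    - [0,0,0]
  twist:
    - [0,0,-0.04]
    - [0,0,0]
    - [0,0,0]
    - [0,0,0]
    - [0,0,0]
  gripper: [1,1,1,1,1]

```text
time_s: 35.42
tcp_pos: [0.4827, 0.0371, 0.0126]
ee_rot: [[0.949, -0.316, 0.001], [-0.316, -0.949, 0.002], [0.0, -0.002, -1.0]]
wrist_force: [-0.5, 0.7, -1.7]
gripper_width: 0.569
```

servo_tool:
  slide:
    - [0,0,-0.02]
    - [0,0,0]
  twist:
    - [0,0,0]
    - [0,0,0]
  gripper: [1,1]

```text
time_s: 35.67
tcp_pos: [0.4826, 0.037, 0.0115]
ee_rot: [[0.949, -0.316, 0.001], [-0.316, -0.949, 0.002], [0.0, -0.002, -1.0]]
wrist_force: [-0.4, -0.2, -1.2]
gripper_width: 0.57
```

servo_tool:
  slide:
    - [0,0,-0.015]
    - [0,0,0]
  twist:
    - [0,0,0]
    - [0,0,0]
  gripper: [1,1]

```text
time_s: 35.92
tcp_pos: [0.4827, 0.037, 0.0106]
ee_rot: [[0.949, -0.316, 0.001], [-0.316, -0.949, 0.002], [0.0, -0.002, -1.0]]
wrist_force: [-0.6, -0.0, 0.7]
gripper_width: 0.57
```

servo_tool:
  slide:
    - [0,0,-0.015]
    - [0,0,0]
  twist:
    - [0,0,0]
    - [0,0,0]
  gripper: [1,1]

```text
time_s: 36.17
tcp_pos: [0.4827, 0.037, 0.0106]
ee_rot: [[0.949, -0.316, 0.001], [-0.316, -0.949, 0.002], [0.001, -0.002, -1.0]]
wrist_force: [-2.3, 0.3, 8.5]
gripper_width: 0.571
```

servo_tool:
  slide:
    - [0,0,0.01]
    - [0,0,0]
    - [0,0,0]
    - [0,0,0.3]
    - [0,0,0.7]
    - [0,0,0.8]
    - [0,0,0.8]
    - [0,0,0.5]
    - [0,0,0]
  twist:
    - [0,0,0]
    - [0,0,0]
    - [0,0,0]
    - [0,0,0]
    - [0,0,0]
    - [0,0,0]
    - [0,0,0]
    - [0,0,0]
    - [0,0,0]
  gripper: [0.3,0.25,0.25,0.25,0.25,0.25,0,0,0]

```text
time_s: 37.3
tcp_pos: [0.4839, 0.0374, 0.1986]
ee_rot: [[0.949, -0.316, 0.007], [-0.316, -0.949, 0.004], [0.005, -0.006, -1.0]]
wrist_force: [-0.4, -0.6, -0.6]
gripper_width: 0.972
```

```bash
python3 - <<'E'
from st import *
from h import *
s=S()
c=cap("side");crop(c,"s23",110,340,140,310,3)
c=cap("top");crop(c,"t23",150,280,190,290,6)
E
```

```text
t 37.3 q [ 23.6   9.4 -20.9  -0.1 -59.3  48. ] p [0.4839 0.0374 0.1986] yang -108.4 z [ 0.007  0.004 -1.   ] F [-0.4 -0.6 -0.6] w 84.6
```

View pics/s23.png

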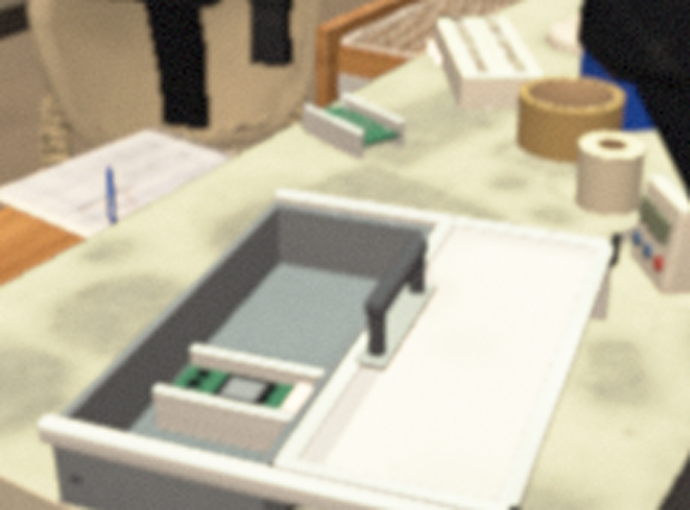

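View pics/t23.png

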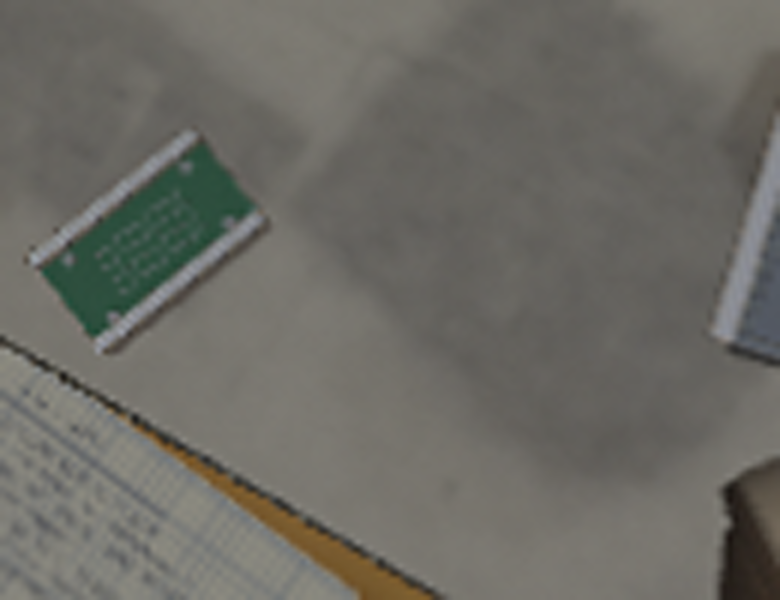

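```bash
python3 - <<'E'
from go import *
from h import *
c=cap("top")
p=np.array([unp(c,150+a/6,190+b/6,.026)[:2] for a,b in((28,260),(195,130),(268,220),(100,352))]);q=p.mean(0);e=p[1]-p[0]+p[2]-p[3];print(q,np.degrees(np.arctan2(e[1],e[0])))
u,T=axes(38.7)
d=-Z*np.cos(np.pi/6)+T*.5
p,R=pose([.528,.461,.0235],d,-u)
delta(p-d*.13,R,10)
E
```

```text
[0.52825655 0.45984081] -51.92567752912915
dp [ 0.0811  0.3809 -0.0752] rv [ 17.3  24.9 -32.1] n 10 slide/row [0.135, 0.635, -0.125] twist/row [0.288, 0.415, -0.535]
ik 1e-21 [ 35.  37.  17. -31. -74.  13.] marg 64.0 [[0.28, 0.2, 0.61], [0.6, 0.43, 0.46], [0.66, 0.3, 0.39], [0.56, 0.42, 0.12]]
max joint step/row 3.9 (lim ~14) minz w,j
```

servo_tool:
  slide:
    - [0.135,0.635,0]
    - [0.135,0.635,0]
    - [0.135,0.635,0]
    - [0.135,0.635,-0.1]
    - [0.135,0.635,-0.15]
    - [0.135,0.635,-0.2]
    - [0.135,0.635,-0.2]
    - [0.135,0.635,-0.2]
    - [0.135,0.635,-0.2]
    - [0.135,0.635,-0.2]
    - [0,0,0]
  twist:
    - [0.288,0.415,-0.535]
    - [0.288,0.415,-0.535]
    - [0.288,0.415,-0.535]
    - [0.288,0.415,-0.535]
    - [0.288,0.415,-0.535]
    - [0.288,0.415,-0.535]
    - [0.288,0.415,-0.535]
    - [0.288,0.415,-0.535]
    - [0.288,0.415,-0.535]
    - [0.288,0.415,-0.535]
    - [0,0,0]
  gripper: [0,0,0,0,0,0,0,0,0,0,0]

```text
time_s: 38.83
tcp_pos: [0.5622, 0.4185, 0.116]
ee_rot: [[0.539, -0.78, -0.317], [-0.678, -0.625, 0.386], [-0.5, 0.006, -0.866]]
wrist_force: [-0.8, -0.8, 0.5]
gripper_width: 1.0
```

```bash
python3 - <<'E'
from go import *
from h import *
S()
u,T=axes(38.5)
d=-Z*np.cos(np.pi/6)+T*.5
p,R=pose([.528,.461,.0235],d,-u)
delta(p,R,3)
c=cap("side");crop(c,"s24",130,290,90,210,4);c=cap("top");crop(c,"t24",130,260,190,290,6)
E
```

```text
t 38.83 q [ 35.4  37.7  17.1 -31.2 -74.2  13.2] p [0.5622 0.4185 0.116 ] yang -141.3 z [-0.317  0.386 -0.866] F [-0.8 -0.8  0.5] w 87.0
dp [-0.0401  0.0499 -0.1089] rv [ 0.2 -0.3 -0.2] n 3 slide/row [-0.223, 0.277, -0.605] twist/row [0.014, -0.015, -0.011]
ik 3e-26 [ 40.  43.  11. -34. -62.  16.] marg 53.0 [[0.3, 0.25, 0.57], [0.57, 0.48, 0.35], [0.62, 0.35, 0.27], [0.52, 0.47, 0.01]]
max joint step/row 4.3 (lim ~14) minz w,j
```

View pics/s24.png

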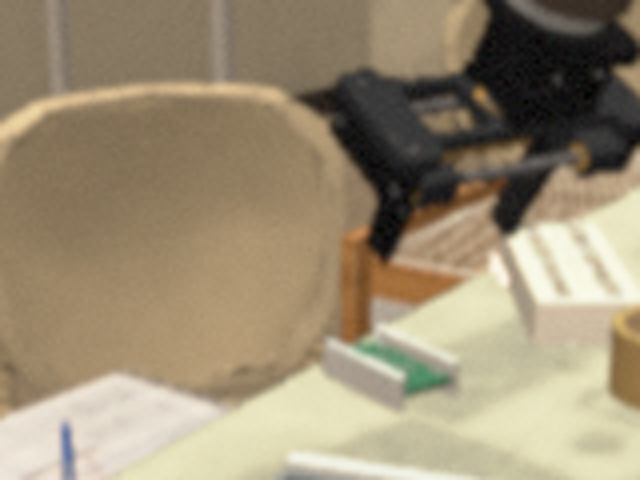

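View pics/t24.png

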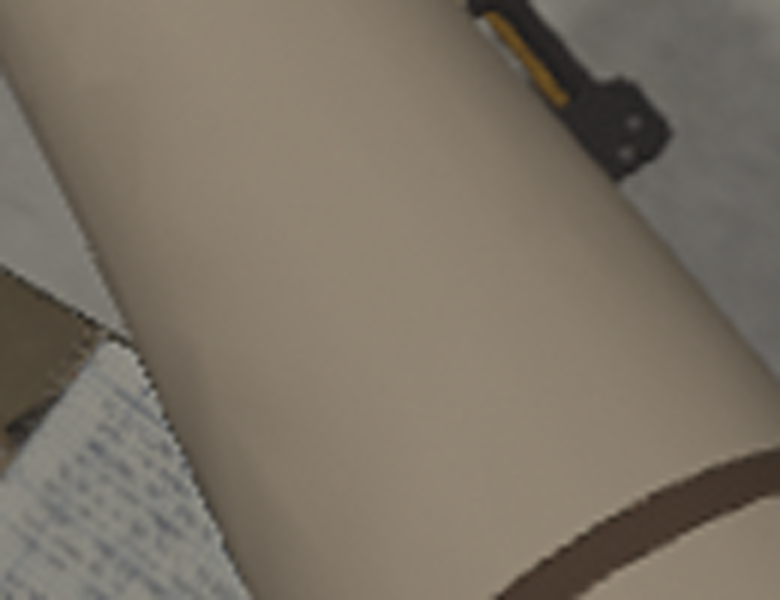

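Board A is unmoved in the side view at crop (390,368), with the gripper above it. I'll go down onto it.

servo_tool:
  slide:
    - [-0.22,0.277,-0.58]
    - [-0.22,0.277,-0.58]
    - [-0.17,0.21,-0.48]
    - [-0.05,0.06,-0.17]
    - [0,0,0]
  twist:
    - [0.014,-0.015,-0.011]
    - [0.014,-0.015,-0.011]
    - [0.014,-0.015,-0.011]
    - [0,0,0]
    - [0,0,0]
  gripper: [0,0,0,0,0]

```text
time_s: 39.55
tcp_pos: [0.524, 0.4668, 0.0126]
ee_rot: [[0.542, -0.783, -0.305], [-0.676, -0.622, 0.394], [-0.498, -0.007, -0.867]]
wrist_force: [0.6, -0.1, 0.7]
gripper_width: 1.001
```

```bash
python3 - <<'E'
from h import *
S()
c=cap("side");crop(c,"s25",130,290,90,210,4)
E
```

```text
t 39.55 q [ 40.   42.7  11.2 -34.3 -62.   16. ] p [0.524  0.4668 0.0126] yang -141.5 z [-0.305  0.394 -0.867] F [ 0.6 -0.1  0.7] w 87.1
```

View pics/s25.png

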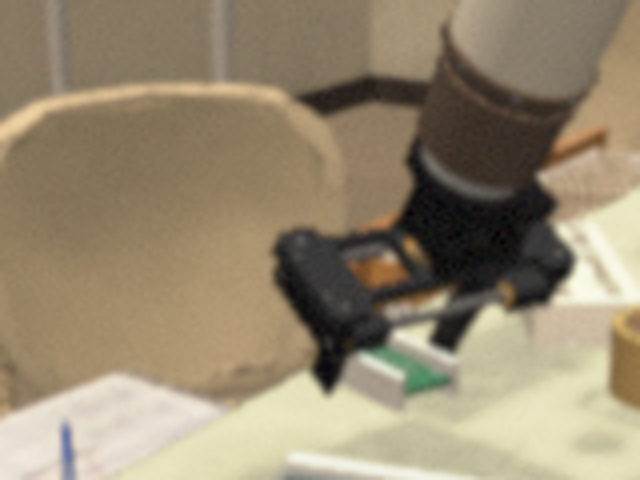

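servo_tool:
  slide:
    - [-0.03,0.03,-0.09]
    - [0,0,0]
    - [0,0,0]
    - [0,0,0]
    - [0,0,0]
    - [0,0,0]
    - [0,0,0]
    - [0,0,0]
    - [0,0,0]
  twist:
    - [0,0,0]
    - [0,0,0]
    - [0,0,0]
    - [0,0,0]
    - [0,0,0]
    - [0,0,0]
    - [0,0,0]
    - [0,0,0]
    - [0,0,0]
  gripper: [0,0,1,1,1,1,1,1,1]

```text
time_s: 40.72
tcp_pos: [0.5223, 0.4693, 0.0071]
ee_rot: [[0.542, -0.783, -0.305], [-0.676, -0.622, 0.395], [-0.499, -0.008, -0.867]]
wrist_force: [1.3, -0.1, -0.5]
gripper_width: 0.574
```

```bash
python3 - <<'E'
from st import *
from h import *
s=S()
print("g",s["tcp_pos"]-.019*s["ee_rot"][:,2])
c=cap("side");crop(c,"s26",130,290,90,210,4)
p,R=pose([C[0],C[1],.095],d1,-u)
delta(p,R,18)
E
```

```text
t 40.73 q [ 40.2  43.1  11.  -34.6 -61.4  16.2] p [0.5223 0.4693 0.0071] yang -141.5 z [-0.305  0.395 -0.867] F [ 1.3 -0.1 -0.5] w 49.9
g [0.52804764 0.46180559 0.02360844]
dp [-0.0676 -0.1209  0.0784] rv [-67.4 -59.6   4.8] n 18 slide/row [-0.063, -0.112, 0.073] twist/row [-0.624, -0.552, 0.044]
ik 5e-25 [ 72.  38. -36.  56. -68. -74.] marg 25.0 [[0.11, 0.33, 0.61], [0.14, 0.44, 0.2], [0.27, 0.54, 0.24], [0.45, 0.35, 0.09]]
max joint step/row 7.0 (lim ~14) minz w,j
```

View pics/s26.png

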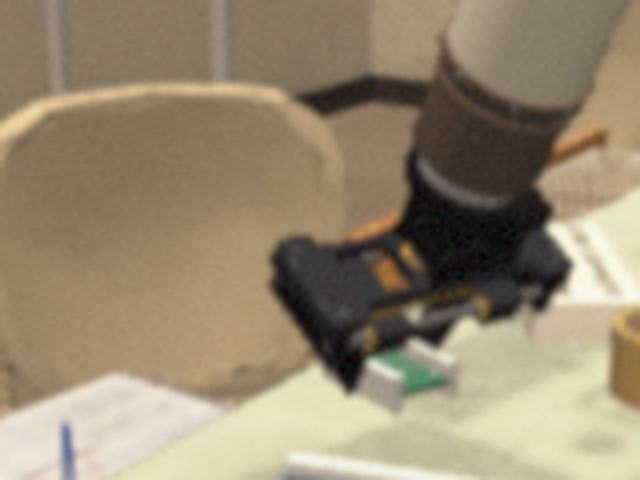

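servo_tool:
  slide:
    - [0,0,0.3]
    - [0,0,0.6]
    - [-0.063,-0.112,0.023]
    - [-0.063,-0.112,0.023]
    - [-0.063,-0.112,0.023]
    - [-0.063,-0.112,0.023]
    - [-0.063,-0.112,0.023]
    - [-0.063,-0.112,0.023]
    - [-0.063,-0.112,0.023]
    - [-0.063,-0.112,0.023]
    - [-0.063,-0.112,0.023]
    - [-0.063,-0.112,0.023]
  twist:
    - [0,0,0]
    - [0,0,0]
    - [-0.624,-0.552,0.044]
    - [-0.624,-0.552,0.044]
    - [-0.624,-0.552,0.044]
    - [-0.624,-0.552,0.044]
    - [-0.624,-0.552,0.044]
    - [-0.624,-0.552,0.044]
    - [-0.624,-0.552,0.044]
    - [-0.624,-0.552,0.044]
    - [-0.624,-0.552,0.044]
    - [-0.624,-0.552,0.044]
  gripper: [1,1,1,1,1,1,1,1,1,1,1,1]

```text
time_s: 42.28
tcp_pos: [0.4843, 0.4022, 0.0765]
ee_rot: [[0.623, -0.741, 0.252], [-0.702, -0.671, -0.238], [0.345, -0.029, -0.938]]
wrist_force: [0.1, 0.1, -1.6]
gripper_width: 0.569
```

servo_tool:
  slide:
    - [-0.063,-0.112,0.023]
    - [-0.063,-0.112,0.023]
    - [-0.063,-0.112,0.023]
    - [-0.063,-0.112,0.023]
    - [-0.063,-0.112,0.023]
    - [-0.063,-0.112,0.023]
    - [-0.063,-0.112,0.023]
    - [-0.063,-0.112,0.023]
    - [0,0,0]
  twist:
    - [-0.624,-0.552,0.044]
    - [-0.624,-0.552,0.044]
    - [-0.624,-0.552,0.044]
    - [-0.624,-0.552,0.044]
    - [-0.624,-0.552,0.044]
    - [-0.624,-0.552,0.044]
    - [-0.624,-0.552,0.044]
    - [-0.624,-0.552,0.044]
    - [0,0,0]
  gripper: [1,1,1,1,1,1,1,1,1]

```text
time_s: 43.4
tcp_pos: [0.4537, 0.3487, 0.0857]
ee_rot: [[0.354, -0.707, 0.612], [-0.353, -0.707, -0.612], [0.866, 0.0, -0.5]]
wrist_force: [0.2, -0.0, -0.5]
gripper_width: 0.57
```

```bash
python3 - <<'E'
from st import *
from h import *
s=S()
p,R=pose([C[0],C[1],.046],d1,-u); delta(p,R)
c=cap("side");crop(c,"s27",160,230,110,210,7)
E
```

```text
t 43.4 q [ 72.2  37.8 -35.9  56.  -68.3 -74.4] p [0.4537 0.3487 0.0857] yang -135.0 z [ 0.612 -0.612 -0.5  ] F [ 0.2 -0.  -0.5] w 49.5
dp [ 0.0009 -0.0003 -0.0492] rv [-0. -0. -0.] n 1 slide/row [0.016, -0.005, -0.82] twist/row [-0.001, -0.003, -0.003]
ik 4e-30 [ 72.  42. -37.  59. -65. -79.] marg 24.0 [[0.12, 0.36, 0.58], [0.15, 0.44, 0.16], [0.27, 0.54, 0.19], [0.45, 0.35, 0.04]]
max joint step/row 4.9 (lim ~14) minz w,j
```

View pics/s27.png

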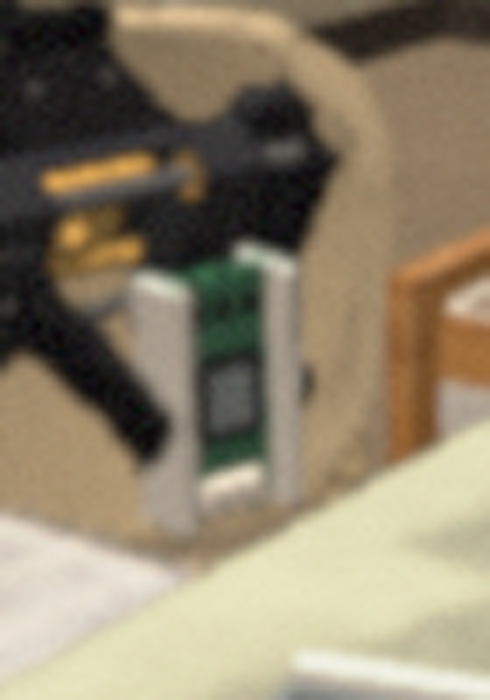

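servo_tool:
  slide:
    - [0.012,-0.004,-0.4]
    - [0,0,-0.3]
    - [0,0,-0.12]
    - [0,0,-0.03]
    - [0,0,0]
  twist:
    - [0,0,0]
    - [0,0,0]
    - [0,0,0]
    - [0,0,0]
    - [0,0,0]
  gripper: [1,1,1,1,1]

```text
time_s: 44.08
tcp_pos: [0.4549, 0.3482, 0.0352]
ee_rot: [[0.353, -0.708, 0.612], [-0.354, -0.706, -0.613], [0.866, -0.001, -0.5]]
wrist_force: [-0.1, 0.6, -0.5]
gripper_width: 0.572
```

servo_tool:
  slide:
    - [0,0,-0.02]
    - [0,0,0]
  twist:
    - [0,0,0]
    - [0,0,0]
  gripper: [1,1]

```text
time_s: 44.32
tcp_pos: [0.4548, 0.3481, 0.034]
ee_rot: [[0.353, -0.708, 0.612], [-0.354, -0.707, -0.613], [0.866, -0.001, -0.5]]
wrist_force: [0.0, 0.1, -1.0]
gripper_width: 0.571
```

servo_tool:
  slide:
    - [0,0,-0.02]
    - [0,0,0]
  twist:
    - [0,0,0]
    - [0,0,0]
  gripper: [1,1]

```text
time_s: 44.58
tcp_pos: [0.4549, 0.3482, 0.0329]
ee_rot: [[0.352, -0.708, 0.613], [-0.353, -0.707, -0.613], [0.867, -0.0, -0.499]]
wrist_force: [0.0, 0.3, 1.4]
gripper_width: 0.568
```

servo_tool:
  slide:
    - [0,0,-0.007]
    - [0,0,0]
    - [0,0,0.01]
    - [0,0,0]
    - [0,0,0]
    - [0,0,0]
    - [-0.15,0.15,0.123]
    - [-0.4,0.4,0.33]
    - [-0.55,0.55,0.45]
  twist:
    - [0,0,0]
    - [0,0,0]
    - [0,0,0]
    - [0,0,0]
    - [0,0,0]
    - [0,0,0]
    - [0,0,0]
    - [0,0,0]
    - [0,0,0]
  gripper: [1,1,0.42,0.2,0,0,0,0,0]

```text
time_s: 45.7
tcp_pos: [0.3877, 0.4141, 0.0874]
ee_rot: [[0.353, -0.709, 0.611], [-0.353, -0.705, -0.615], [0.866, 0.002, -0.499]]
wrist_force: [0.6, 1.6, 0.3]
gripper_width: 0.996
```

```bash
python3 - <<'E'
from st import *
from h import *
s=S()
c=cap("side");crop(c,"s28",130,290,110,230,4)
c=cap("top");crop(c,"t28",200,240,245,275,16)
p,R=pose(g2+[0,0,.12],d2,-u)
delta(p,R,22)
E
```

```text
t 45.7 q [ 81.6  40.2 -28.5  46.2 -73.9 -72.3] p [0.3877 0.4141 0.0874] yang -135.1 z [ 0.611 -0.615 -0.499] F [0.6 1.6 0.3] w 86.7
dp [ 0.0593 -0.0648  0.0676] rv [87.7 88.7  0.3] n 22 slide/row [0.045, -0.049, 0.051] twist/row [0.664, 0.672, 0.002]
ik 1e-23 [ 22.  38.  10. -57. -97.  36.] marg 71.0 [[0.32, 0.13, 0.61], [0.67, 0.26, 0.4], [0.64, 0.16, 0.29], [0.45, 0.36, 0.16]]
max joint step/row 7.8 (lim ~14) minz w,j
```

View pics/s28.png

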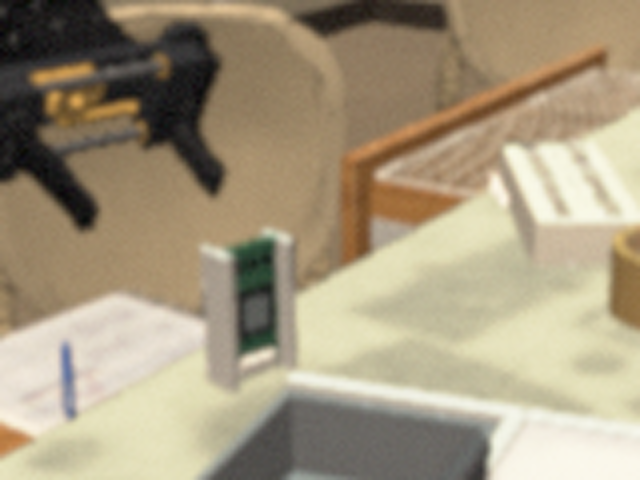

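View pics/t28.png

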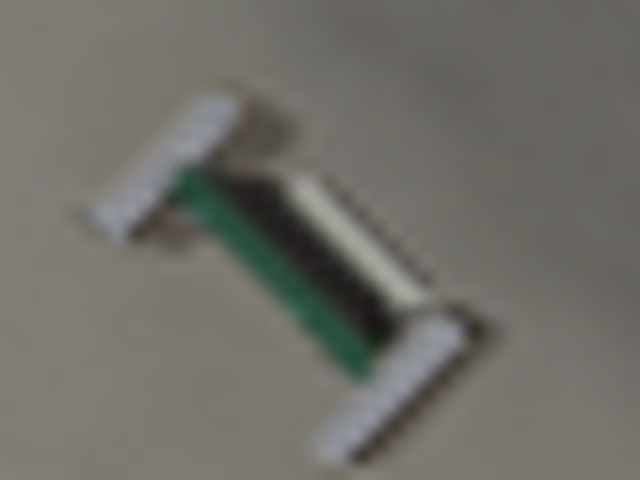

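Board A stands in the same spot as B did, with the rail tops at crop (170,165) and (395,388). I'll use the same regrasp.

servo_tool:
  slide:
    - [0.045,-0.047,0.15]
    - [0.045,-0.047,0.15]
    - [0.045,-0.047,0.15]
    - [0.045,-0.047,0.15]
    - [0.045,-0.047,0.15]
    - [0.045,-0.047,0.15]
    - [0.045,-0.047,0.15]
    - [0.045,-0.047,0.1]
    - [0.045,-0.047,0]
    - [0.045,-0.047,0]
    - [0.045,-0.047,0]
    - [0.045,-0.047,0]
  twist:
    - [0.664,0.672,0]
    - [0.664,0.672,0]
    - [0.664,0.672,0]
    - [0.664,0.672,0]
    - [0.664,0.672,0]
    - [0.664,0.672,0]
    - [0.664,0.672,0]
    - [0.664,0.672,0]
    - [0.664,0.672,0]
    - [0.664,0.672,0]
    - [0.664,0.672,0]
    - [0.664,0.672,0]
  gripper: [0,0,0,0,0,0,0,0,0,0,0,0]

```text
time_s: 47.3
tcp_pos: [0.4205, 0.3805, 0.1563]
ee_rot: [[0.702, -0.704, -0.106], [-0.697, -0.71, 0.097], [-0.143, 0.006, -0.99]]
wrist_force: [-0.3, 0.1, -0.8]
gripper_width: 1.0
```

servo_tool:
  slide:
    - [0.045,-0.047,0]
    - [0.045,-0.047,0]
    - [0.045,-0.047,0]
    - [0.045,-0.047,0]
    - [0.045,-0.047,0]
    - [0.045,-0.047,0]
    - [0.045,-0.047,0]
    - [0.045,-0.047,0]
    - [0.045,-0.047,0]
    - [0.045,-0.047,0]
    - [0,0,0]
  twist:
    - [0.664,0.672,0]
    - [0.664,0.672,0]
    - [0.664,0.672,0]
    - [0.664,0.672,0]
    - [0.664,0.672,0]
    - [0.664,0.672,0]
    - [0.664,0.672,0]
    - [0.664,0.672,0]
    - [0.664,0.672,0]
    - [0.664,0.672,0]
    - [0,0,0]
  gripper: [0,0,0,0,0,0,0,0,0,0,0]

```text
time_s: 48.68
tcp_pos: [0.4483, 0.3512, 0.154]
ee_rot: [[0.298, -0.701, -0.648], [-0.305, -0.713, 0.632], [-0.904, 0.009, -0.426]]
wrist_force: [-1.0, -0.1, -0.0]
gripper_width: 1.0
```

```bash
python3 - <<'E'
from st import *
from h import *
s=S()
p,R=pose(g2,d2,-u)
delta(p,R)
c=cap("side");crop(c,"s29",130,290,110,230,4)
E
```

```text
t 48.67 q [ 21.4  38.6  10.1 -56.2 -97.2  35.6] p [0.4483 0.3512 0.154 ] yang -134.5 z [-0.648  0.632 -0.426] F [-1.  -0.1 -0. ] w 87.0
dp [-0.0027  0.0051 -0.117 ] rv [ 0.5 -0.2 -0.5] n 3 slide/row [-0.015, 0.028, -0.65] twist/row [0.03, -0.011, -0.026]
ik 2e-28 [ 22.  48.   8. -56. -90.  45.] marg 69.0 [[0.39, 0.15, 0.54], [0.69, 0.27, 0.27], [0.64, 0.16, 0.17], [0.45, 0.36, 0.04]]
max joint step/row 3.4 (lim ~14) minz w,j
```

View pics/s29.png

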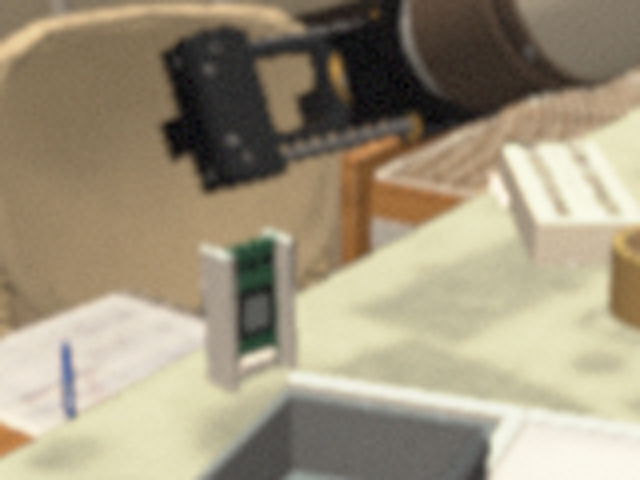

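servo_tool:
  slide:
    - [-0.045,0.085,-0.2]
    - [0,0,-0.5]
    - [0,0,-0.5]
    - [0,0,-0.4]
    - [0,0,-0.24]
    - [0,0,-0.1]
    - [0,0,0]
    - [0,0,0]
    - [0,0,0]
    - [0,0,0]
    - [0,0,0]
    - [0,0,0]
  twist:
    - [0.09,-0.035,-0.08]
    - [0,0,0]
    - [0,0,0]
    - [0,0,0]
    - [0,0,0]
    - [0,0,0]
    - [0,0,0]
    - [0,0,0]
    - [0,0,0]
    - [0,0,0]
    - [0,0,0]
    - [0,0,0]
  gripper: [0,0,0,0,0,0,0,1,1,1,1,1]

```text
time_s: 50.22
tcp_pos: [0.4455, 0.3571, 0.0396]
ee_rot: [[0.303, -0.706, -0.64], [-0.297, -0.708, 0.641], [-0.906, -0.004, -0.424]]
wrist_force: [-0.1, -1.0, 1.7]
gripper_width: 0.573
```

servo_tool:
  slide:
    - [0,0,0]
    - [0,0,0]
    - [0,0,0]
  twist:
    - [0,0,0]
    - [0,0,0]
    - [0,0,0]
  gripper: [1,1,1]

```text
time_s: 50.6
tcp_pos: [0.4455, 0.3571, 0.0396]
ee_rot: [[0.303, -0.706, -0.64], [-0.297, -0.708, 0.641], [-0.906, -0.004, -0.424]]
wrist_force: [0.1, -0.5, 1.1]
gripper_width: 0.572
```

```bash
python3 - <<'E'
from st import *
from h import *
s=S(); g=s["tcp_pos"]-.019*s["ee_rot"][:,2]; print(g)
p,R=pose([.50,.325,.085],df,-u); delta(p,R,18)
c=cap("side");crop(c,"s30",130,290,110,230,4)
E
```

```text
t 50.6 q [ 21.8  47.6   7.7 -56.3 -90.2  45.4] p [0.4455 0.3571 0.0396] yang -134.9 z [-0.64   0.641 -0.424] F [ 0.1 -0.5  1.1] w 49.8
[0.45767462 0.34493666 0.04767227]
dp [ 0.0602 -0.0378  0.0282] rv [-63.7 -63.5  -0.2] n 18 slide/row [0.056, -0.035, 0.026] twist/row [-0.589, -0.588, -0.002]
ik 9e-27 [ 57.  28. -31.  37. -43. -43.] marg 31.0 [[0.15, 0.23, 0.66], [0.26, 0.41, 0.3], [0.41, 0.41, 0.35], [0.51, 0.32, 0.07]]
max joint step/row 7.9 (lim ~14) minz w,j
```

View pics/s30.png

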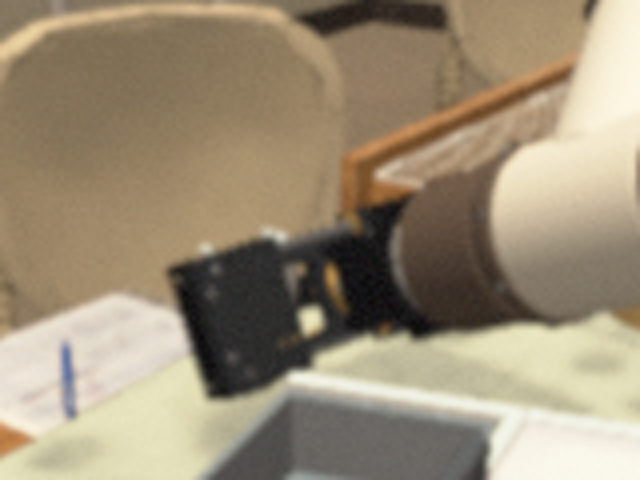

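Gripped as before. I'll lift, flatten and lay it down.

servo_tool:
  slide:
    - [0,0,0.4]
    - [0,0,0.6]
    - [0.056,-0.036,0]
    - [0.056,-0.036,0]
    - [0.056,-0.036,0]
    - [0.056,-0.036,0]
    - [0.056,-0.036,0]
    - [0.056,-0.036,0]
    - [0.056,-0.036,0]
    - [0.056,-0.036,0]
    - [0.056,-0.036,0]
    - [0.056,-0.036,0]
  twist:
    - [0,0,0]
    - [0,0,0]
    - [-0.589,-0.588,0]
    - [-0.589,-0.588,0]
    - [-0.589,-0.588,0]
    - [-0.589,-0.588,0]
    - [-0.589,-0.588,0]
    - [-0.589,-0.588,0]
    - [-0.589,-0.588,0]
    - [-0.589,-0.588,0]
    - [-0.589,-0.588,0]
    - [-0.589,-0.588,0]
  gripper: [1,1,1,1,1,1,1,1,1,1,1,1]

```text
time_s: 52.15
tcp_pos: [0.4791, 0.3356, 0.1014]
ee_rot: [[0.686, -0.705, -0.18], [-0.681, -0.709, 0.183], [-0.256, -0.003, -0.967]]
wrist_force: [0.0, 0.9, -1.8]
gripper_width: 0.575
```

servo_tool:
  slide:
    - [0.056,-0.036,0]
    - [0.056,-0.036,0]
    - [0.056,-0.036,0]
    - [0.056,-0.036,0]
    - [0.056,-0.036,0]
    - [0.056,-0.036,0]
    - [0.056,-0.036,0]
    - [0.056,-0.036,0]
    - [0,0,0]
  twist:
    - [-0.589,-0.588,0]
    - [-0.589,-0.588,0]
    - [-0.589,-0.588,0]
    - [-0.589,-0.588,0]
    - [-0.589,-0.588,0]
    - [-0.589,-0.588,0]
    - [-0.589,-0.588,0]
    - [-0.589,-0.588,0]
    - [0,0,0]
  gripper: [1,1,1,1,1,1,1,1,1]

```text
time_s: 53.28
tcp_pos: [0.5051, 0.318, 0.0999]
ee_rot: [[0.644, -0.705, 0.298], [-0.638, -0.709, -0.299], [0.422, 0.003, -0.907]]
wrist_force: [0.6, -0.1, -1.2]
gripper_width: 0.574
```

```bash
python3 - <<'E'
from st import *
from h import *
s=S()
p,R=pose([.5,.325,.027],df,-u); delta(p,R)
c=cap("side");crop(c,"s31",130,290,100,220,4)
E
```

```text
t 53.27 q [ 57.8  26.1 -28.3  34.2 -47.  -38.7] p [0.5051 0.318  0.0999] yang -134.8 z [ 0.298 -0.299 -0.907] F [ 0.6 -0.1 -1.2] w 50.0
dp [ 0.0005  0.0013 -0.0901] rv [ 0.1 -0.1 -0.2] n 2 slide/row [0.004, 0.011, -0.751] twist/row [0.006, -0.012, -0.016]
ik 8e-31 [ 56.  33. -35.  45. -36. -51.] marg 27.0 [[0.17, 0.25, 0.63], [0.26, 0.39, 0.24], [0.41, 0.41, 0.29], [0.51, 0.32, 0.01]]
max joint step/row 6.6 (lim ~14) minz w,j
```

View pics/s31.png

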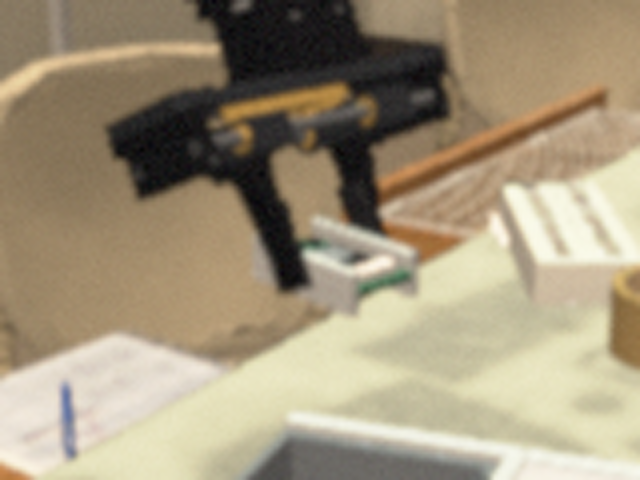

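Level, with the sensor up. I'll lower it.

servo_tool:
  slide:
    - [0.004,0.011,-0.4]
    - [0.004,0.011,-0.5]
    - [0,0,-0.35]
    - [0,0,-0.2]
    - [0,0,-0.08]
    - [0,0,-0.02]
    - [0,0,0]
  twist:
    - [0,0,-0.02]
    - [0,0,-0.02]
    - [0,0,0]
    - [0,0,0]
    - [0,0,0]
    - [0,0,0]
    - [0,0,0]
  gripper: [1,1,1,1,1,1,1]

```text
time_s: 54.2
tcp_pos: [0.5068, 0.3199, 0.0072]
ee_rot: [[0.64, -0.708, 0.297], [-0.642, -0.706, -0.299], [0.422, 0.001, -0.907]]
wrist_force: [0.7, -0.2, -1.1]
gripper_width: 0.571
```

servo_tool:
  slide:
    - [0,0,-0.02]
    - [0,0,0]
  twist:
    - [0,0,0]
    - [0,0,0]
  gripper: [1,1]

```text
time_s: 54.45
tcp_pos: [0.5068, 0.3201, 0.0064]
ee_rot: [[0.64, -0.708, 0.298], [-0.641, -0.706, -0.3], [0.423, 0.001, -0.906]]
wrist_force: [-2.9, 0.3, 3.9]
gripper_width: 0.576
```

servo_tool:
  slide:
    - [0,0,-0.015]
    - [0,0,0]
  twist:
    - [0,0,0]
    - [0,0,0]
  gripper: [1,1]

```text
time_s: 54.7
tcp_pos: [0.5068, 0.3201, 0.0064]
ee_rot: [[0.64, -0.708, 0.299], [-0.641, -0.707, -0.3], [0.424, 0.0, -0.906]]
wrist_force: [-5.3, 0.5, 9.6]
gripper_width: 0.572
```

servo_tool:
  slide:
    - [0,0,0.015]
    - [0,0,0]
    - [0,0,0]
    - [0,0,0]
    - [0,0,0.2]
    - [0,0,0.4]
    - [0,0,0]
  twist:
    - [0,0,0]
    - [0,0,0]
    - [0,0,0]
    - [0,0,0]
    - [0,0,0]
    - [0,0,0]
    - [0,0,0]
  gripper: [0.35,0.2,0.2,0.2,0.2,0.2,0.2]

```text
time_s: 55.58
tcp_pos: [0.5072, 0.3212, 0.0435]
ee_rot: [[0.64, -0.708, 0.299], [-0.643, -0.706, -0.296], [0.421, -0.003, -0.907]]
wrist_force: [0.1, -0.1, 0.0]
gripper_width: 0.8
```

```bash
python3 - <<'E'
from st import *
from h import *
s=S()
p,R=pose([.505,.3218,.0245],-Z,-u); delta(p,R,6)
c=cap("side");crop(c,"s32",130,290,100,220,4)
E
```

```text
t 55.58 q [ 56.9  30.4 -32.   39.8 -40.2 -45.6] p [0.5072 0.3212 0.0435] yang -135.1 z [ 0.299 -0.296 -0.907] F [ 0.1 -0.1  0. ] w 69.6
dp [-0.0022  0.0006 -0.038 ] rv [17.5 17.7  0.1] n 6 slide/row [-0.006, 0.002, -0.106] twist/row [0.486, 0.492, 0.002]
ik 2e-25 [ 48.  33. -17.   0. -40.  -3.] marg 31.0 [[0.2, 0.23, 0.64], [0.39, 0.43, 0.31], [0.5, 0.32, 0.31], [0.5, 0.32, 0.01]]
max joint step/row 7.6 (lim ~14) minz w,j
```

View pics/s32.png

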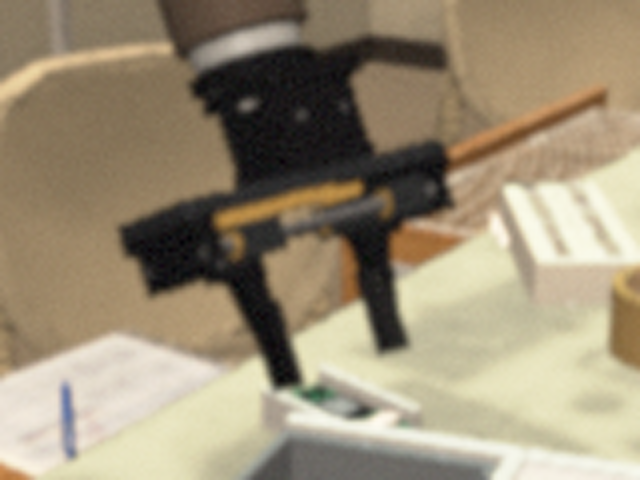

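servo_tool:
  slide:
    - [-0.006,0.002,0]
    - [-0.006,0.002,0]
    - [-0.006,0.002,0]
    - [-0.006,0.002,0]
    - [-0.006,0.002,-0.1]
    - [-0.006,0.002,-0.22]
    - [0,0,-0.2]
    - [0,0,-0.11]
    - [0,0,0]
  twist:
    - [0.486,0.492,0]
    - [0.486,0.492,0]
    - [0.486,0.492,0]
    - [0.486,0.492,0]
    - [0.486,0.492,0]
    - [0.486,0.492,0]
    - [0,0,0]
    - [0,0,0]
    - [0,0,0]
  gripper: [0.2,0.2,0.2,0.2,0.2,0.2,0.2,0.2,0.2]

```text
time_s: 56.75
tcp_pos: [0.5033, 0.3198, 0.0024]
ee_rot: [[0.708, -0.706, -0.004], [-0.706, -0.708, -0.007], [0.002, 0.008, -1.0]]
wrist_force: [0.3, 0.4, 0.2]
gripper_width: 0.801
```

servo_tool:
  slide:
    - [0,0,0]
    - [0,0,0]
    - [0,0,0]
    - [0,0,0]
    - [0,0,0]
    - [0,0,0]
  twist:
    - [0,0,0]
    - [0,0,0]
    - [0,0,0]
    - [0,0,0]
    - [0,0,0]
    - [0,0,0]
  gripper: [1,1,1,1,1,1]

```text
time_s: 57.5
tcp_pos: [0.5044, 0.3206, 0.0039]
ee_rot: [[0.707, -0.707, -0.002], [-0.707, -0.707, -0.004], [0.001, 0.004, -1.0]]
wrist_force: [-3.0, 0.8, 3.4]
gripper_width: 0.571
```

```bash
python3 - <<'E'
from st import *
from h import *
s=S()
p,R=pose(O+ey*.042+Z*.14,-Z,-ey); delta(p,R,8)
c=cap("side");crop(c,"s33",130,290,100,220,4)
E
```

```text
t 57.5 q [ 48.   33.  -17.3   0.1 -40.   -3. ] p [0.5044 0.3206 0.0039] yang -135.0 z [-0.002 -0.004 -1.   ] F [-3.   0.8  3.4] w 49.7
dp [ 0.0043 -0.2047  0.1171] rv [ 0.2 -0.1 26.6] n 8 slide/row [0.009, -0.427, 0.244] twist/row [0.005, -0.002, 0.554]
ik 3e-30 [ 31.  18. -22.   0. -50.  41.] marg 39.0 [[0.15, 0.09, 0.7], [0.43, 0.25, 0.43], [0.51, 0.12, 0.43], [0.51, 0.12, 0.12]]
max joint step/row 5.9 (lim ~14) minz w,j
```

View pics/s33.png

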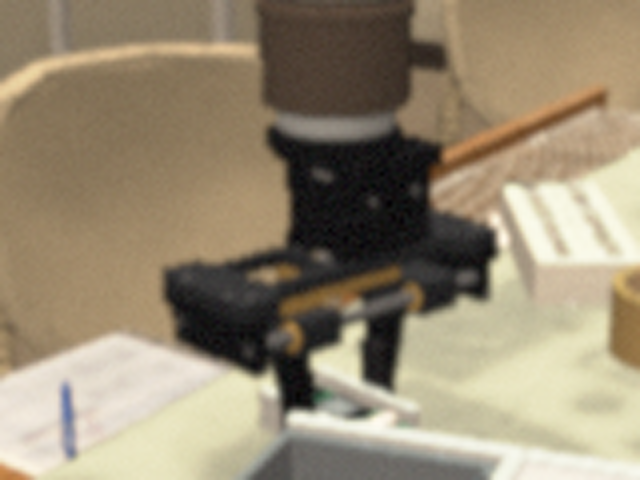

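servo_tool:
  slide:
    - [0,0,0.4]
    - [0,0,0.7]
    - [0.009,-0.427,0.5]
    - [0.009,-0.427,0.35]
    - [0.009,-0.427,0]
    - [0.009,-0.427,0]
    - [0.009,-0.427,0]
    - [0.009,-0.427,0]
    - [0.009,-0.427,0]
    - [0.009,-0.427,0]
    - [0,0,0]
  twist:
    - [0,0,0]
    - [0,0,0]
    - [0,0,0.554]
    - [0,0,0.554]
    - [0,0,0.554]
    - [0,0,0.554]
    - [0,0,0.554]
    - [0,0,0.554]
    - [0,0,0.554]
    - [0,0,0.554]
    - [0,0,0]
  gripper: [1,1,1,1,1,1,1,1,1,1,1]

```text
time_s: 58.92
tcp_pos: [0.5078, 0.1134, 0.1198]
ee_rot: [[0.948, -0.319, -0.002], [-0.319, -0.948, -0.006], [-0.0, 0.007, -1.0]]
wrist_force: [0.7, 1.0, -1.1]
gripper_width: 0.567
```

```bash
python3 - <<'E'
from st import *
from h import *
s=S()
p,R=pose(O+ey*.042+Z*.07,-Z,-ey); delta(p,R)
c=cap("side");crop(c,"s34",110,340,140,310,3)
E
```

```text
t 58.92 q [ 30.6  17.9 -22.3   0.3 -50.1  40.6] p [0.5078 0.1134 0.1198] yang -108.6 z [-0.002 -0.006 -1.   ] F [ 0.7  1.  -1.1] w 49.3
dp [ 0.001   0.0024 -0.0688] rv [ 0.4 -0.1  0.2] n 2 slide/row [0.008, 0.02, -0.573] twist/row [0.03, -0.012, 0.014]
ik 5e-21 [ 31.  23. -26.  -0. -40.  41.] marg 31.0 [[0.19, 0.11, 0.68], [0.43, 0.25, 0.36], [0.51, 0.12, 0.36], [0.51, 0.12, 0.05]]
max joint step/row 4.9 (lim ~14) minz w,j
```

View pics/s34.png

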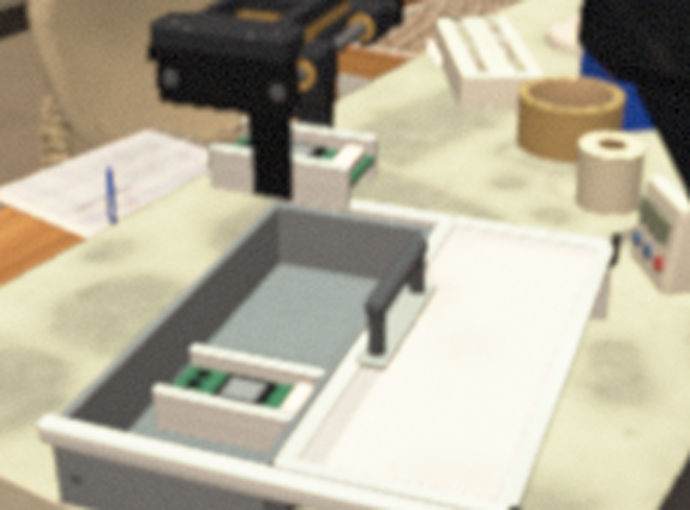

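servo_tool:
  slide:
    - [0.008,0.02,-0.5]
    - [0.008,0.02,-0.45]
    - [0,0,-0.2]
    - [0,0,0]
  twist:
    - [0.03,-0.012,0.014]
    - [0.03,-0.012,0.014]
    - [0,0,0]
    - [0,0,0]
  gripper: [1,1,1,1]

```text
time_s: 59.48
tcp_pos: [0.5093, 0.1179, 0.0508]
ee_rot: [[0.95, -0.312, 0.001], [-0.312, -0.95, -0.0], [0.001, 0.0, -1.0]]
wrist_force: [-0.8, -0.3, -1.2]
gripper_width: 0.575
```

```bash
python3 - <<'E'
from st import *
from h import *
s=S();g=s["tcp_pos"];print("x',y'",(g-O)@ex,(g-O)@ey)
p,R=pose(O+ey*.042+Z*.029,-Z,-ey); delta(p,R)
c=cap("side");crop(c,"s35",110,340,140,310,3)
E
```

```text
t 59.48 q [ 30.8  23.4 -26.3   0.  -40.3  40.9] p [0.5093 0.1179 0.0508] yang -108.2 z [ 0.001 -0.    -1.   ] F [-0.8 -0.3 -1.2] w 50.0
x',y' -0.00014298971243991806 0.04409627578194252
dp [-0.0005 -0.002  -0.0408] rv [ 0.   0.  -0.2] n 1 slide/row [-0.009, -0.034, -0.68] twist/row [0.002, 0.005, -0.034]
ik 7e-27 [ 31.  27. -28.  -0. -35.  41.] marg 25.0 [[0.22, 0.13, 0.66], [0.43, 0.25, 0.32], [0.51, 0.12, 0.32], [0.51, 0.12, 0.01]]
max joint step/row 5.7 (lim ~14) minz w,j
```

View pics/s35.png

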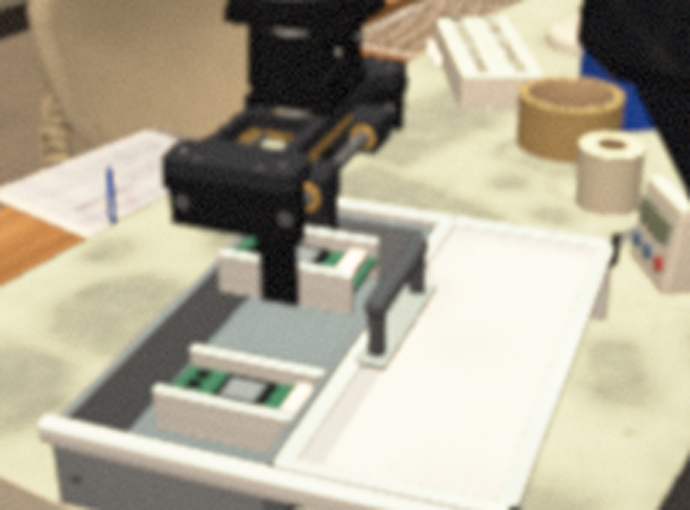

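servo_tool:
  slide:
    - [-0.005,-0.017,-0.3]
    - [0,0,-0.2]
    - [0,0,-0.11]
    - [0,0,-0.05]
    - [0,0,0]
  twist:
    - [0,0,-0.03]
    - [0,0,0]
    - [0,0,0]
    - [0,0,0]
    - [0,0,0]
  gripper: [1,1,1,1,1]

```text
time_s: 60.15
tcp_pos: [0.5095, 0.1168, 0.012]
ee_rot: [[0.949, -0.316, 0.002], [-0.316, -0.949, 0.001], [0.002, -0.002, -1.0]]
wrist_force: [-0.4, -0.9, -0.2]
gripper_width: 0.571
```

servo_tool:
  slide:
    - [0,0,-0.03]
    - [0,0,0]
  twist:
    - [0,0,0]
    - [0,0,0]
  gripper: [1,1]

```text
time_s: 60.4
tcp_pos: [0.5094, 0.1167, 0.0102]
ee_rot: [[0.949, -0.316, 0.002], [-0.316, -0.949, 0.001], [0.002, -0.002, -1.0]]
wrist_force: [-0.8, 0.4, -1.4]
gripper_width: 0.575
```

servo_tool:
  slide:
    - [0,0,-0.015]
    - [0,0,0]
  twist:
    - [0,0,0]
    - [0,0,0]
  gripper: [1,1]

```text
time_s: 60.65
tcp_pos: [0.5093, 0.1166, 0.0092]
ee_rot: [[0.949, -0.316, 0.002], [-0.316, -0.949, 0.001], [0.002, -0.002, -1.0]]
wrist_force: [-0.6, -0.7, -1.0]
gripper_width: 0.573
```

servo_tool:
  slide:
    - [0,0,-0.015]
    - [0,0,0]
  twist:
    - [0,0,0]
    - [0,0,0]
  gripper: [1,1]

```text
time_s: 60.9
tcp_pos: [0.5094, 0.1167, 0.009]
ee_rot: [[0.949, -0.316, 0.002], [-0.316, -0.949, 0.001], [0.002, -0.001, -1.0]]
wrist_force: [-2.5, -0.1, 4.6]
gripper_width: 0.573
```

servo_tool:
  slide:
    - [0,0,0.005]
    - [0,0,0]
    - [0,0,0]
    - [0,0,0.3]
    - [0,0,0.7]
    - [0,0,0.8]
    - [0,0,0.8]
    - [0,0,0.5]
    - [0,0,0]
  twist:
    - [0,0,0]
    - [0,0,0]
    - [0,0,0]
    - [0,0,0]
    - [0,0,0]
    - [0,0,0]
    - [0,0,0]
    - [0,0,0]
    - [0,0,0]
  gripper: [0.3,0.28,0.28,0.28,0.28,0.28,0.28,0.28,0.28]

```text
time_s: 62.02
tcp_pos: [0.5106, 0.1173, 0.1973]
ee_rot: [[0.949, -0.316, 0.008], [-0.316, -0.949, 0.004], [0.006, -0.006, -1.0]]
wrist_force: [-0.1, 0.2, -0.6]
gripper_width: 0.718
```

```bash
python3 - <<'E'
from st import *
from h import *
s=S()
c=cap("side");crop(c,"s36",110,340,140,310,3)
# next: above the open handle, jaws along ex
H=np.array([.5675,.0542,.16]); p=H; R=Rd(-Z,-ex); delta(p,R)
R=Rd(-Z,ex); delta(p,R)
E
```

```text
t 62.02 q [ 30.7  13.2 -16.2   0.  -60.1  40.9] p [0.5106 0.1173 0.1973] yang -108.4 z [ 0.008  0.004 -1.   ] F [-0.1  0.2 -0.6] w 62.5
dp [ 0.0581 -0.0627 -0.0353] rv [  0.1   0.3 -90. ] n 15 slide/row [0.065, -0.07, -0.039] twist/row [0.001, 0.003, -1.0]
ik 2e-29 [ 22.  20. -13.   0. -58. -40.] marg 48.0 [[0.18, 0.07, 0.69], [0.51, 0.2, 0.47], [0.57, 0.05, 0.47], [0.57, 0.05, 0.16]]
max joint step/row 5.4 (lim ~14) minz w,j
dp [ 0.0581 -0.0627 -0.0353] rv [-0.3  0.1 90. ] n 16 slide/row [0.061, -0.065, -0.037] twist/row [-0.003, 0.001, 0.938]
ik 3e-20 [ 22.  20. -13.  -0. -58. 140.] marg 38.0 [[0.18, 0.07, 0.69], [0.51, 0.2, 0.47], [0.57, 0.05, 0.47], [0.57, 0.05, 0.16]]
max joint step/row 6.2 (lim ~14) minz w,j
```

View pics/s36.png

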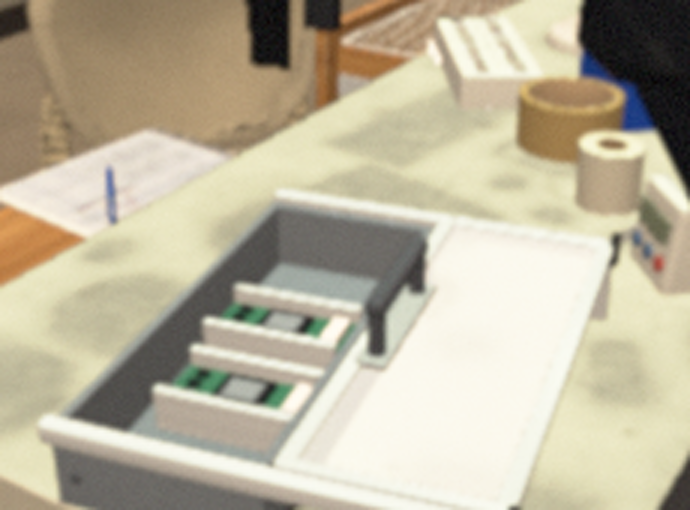

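servo_tool:
  slide:
    - [0.065,-0.07,0]
    - [0.065,-0.07,0]
    - [0.065,-0.07,0]
    - [0.065,-0.07,0]
    - [0.065,-0.07,0]
    - [0.065,-0.07,0]
    - [0.065,-0.07,0]
    - [0.065,-0.07,0]
    - [0.065,-0.07,0]
    - [0.065,-0.07,0]
    - [0.065,-0.07,0]
    - [0.065,-0.07,0]
  twist:
    - [0,0,-1]
    - [0,0,-1]
    - [0,0,-1]
    - [0,0,-1]
    - [0,0,-1]
    - [0,0,-1]
    - [0,0,-1]
    - [0,0,-1]
    - [0,0,-1]
    - [0,0,-1]
    - [0,0,-1]
    - [0,0,-1]
  gripper: [0.28,0.28,0.28,0.28,0.28,0.28,0.28,0.28,0.28,0.28,0.28,0.28]

```text
time_s: 63.58
tcp_pos: [0.5552, 0.0658, 0.1924]
ee_rot: [[-0.011, -1.0, -0.002], [-1.0, 0.011, -0.003], [0.003, 0.002, -1.0]]
wrist_force: [0.8, 0.2, -0.6]
gripper_width: 0.721
```

servo_tool:
  slide:
    - [0.065,-0.07,0]
    - [0.065,-0.07,0]
    - [0.065,-0.07,0]
    - [0,0,0]
  twist:
    - [0,0,-1]
    - [0,0,-1]
    - [0,0,-1]
    - [0,0,0]
  gripper: [0.28,0.28,0.28,0.28]

```text
time_s: 64.08
tcp_pos: [0.567, 0.0532, 0.1926]
ee_rot: [[-0.315, -0.949, -0.003], [-0.949, 0.315, -0.003], [0.004, 0.002, -1.0]]
wrist_force: [-1.1, 0.6, 0.5]
gripper_width: 0.724
```

```bash
python3 - <<'E'
from st import *
from h import *
s=S()
delta(np.array([.5675,.0542,.0725]),Rd(-Z,-ex))
c=cap("side");crop(c,"s37",110,340,140,310,3)
E
```

```text
t 64.08 q [ 21.7  18.1 -10.    0.1 -62.1 -40.1] p [0.567  0.0532 0.1926] yang 161.6 z [-0.003 -0.003 -1.   ] F [-1.1  0.6  0.5] w 63.0
dp [ 0.0005  0.001  -0.1201] rv [ 0.2 -0.1 -0. ] n 3 slide/row [0.003, 0.005, -0.667] twist/row [0.01, -0.008, -0.001]
ik 2e-25 [ 22.  25. -18.  -0. -46. -40.] marg 37.0 [[0.23, 0.09, 0.67], [0.51, 0.2, 0.38], [0.57, 0.05, 0.38], [0.57, 0.05, 0.07]]
max joint step/row 5.3 (lim ~14) minz w,j
```

View pics/s37.png

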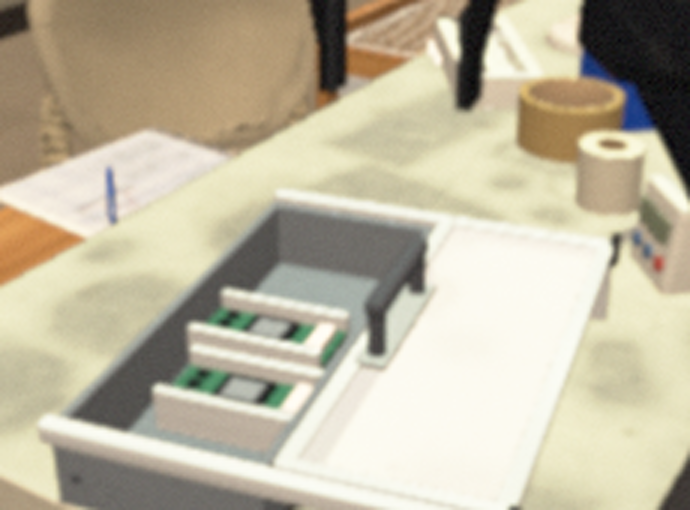

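```bash
python3 - <<'E'
from st import *
from h import *
c=cap("side");crop(c,"s38",145,235,225,295,8)
# rail top edges at z=.031
for a,b in((188,330),(330,360),(222,292),(346,318),(190,350),(322,375),(155,390),(290,412)):
    x=unp(c,110+a/3,140+b/3,.031);print((a,b),((x-O)@ex).round(4),((x-O)@ey).round(4))
E
```

```text
(188, 330) -0.0497 -0.0066
(330, 360) 0.0402 -0.0085
(222, 292) -0.0506 0.041
(346, 318) 0.0327 0.0376
(190, 350) -0.0387 -0.0257
(322, 375) 0.0415 -0.0242
(155, 390) -0.0381 -0.0683
(290, 412) 0.0384 -0.0624
```

View pics/s38.png

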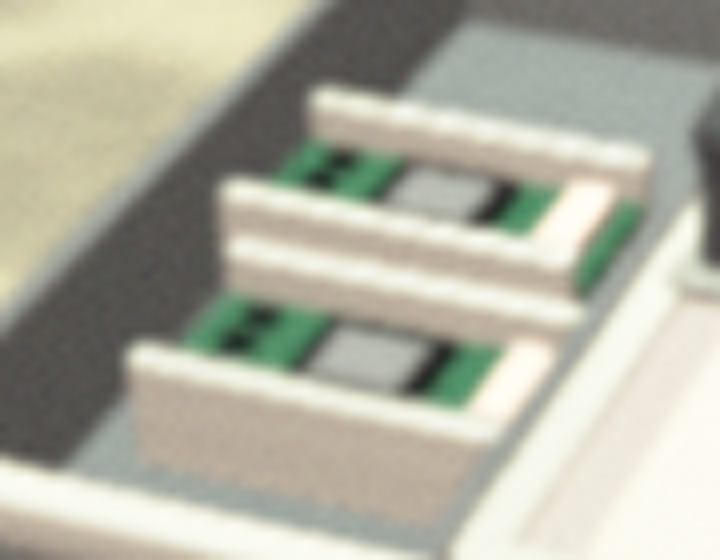

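servo_tool:
  slide:
    - [0.003,0.005,-0.7]
    - [0.003,0.005,-0.7]
    - [0.003,0.005,-0.5]
    - [0,0,-0.1]
    - [0,0,0]
    - [0,0,0]
    - [0,0,0]
    - [0,0,0]
    - [0,0,0]
    - [0,0,0]
    - [0,0,0]
    - [0,0,0]
  twist:
    - [0,0,0]
    - [0,0,0]
    - [0,0,0]
    - [0,0,0]
    - [0,0,0]
    - [0,0,0]
    - [0,0,0]
    - [0,0,0]
    - [0,0,0]
    - [0,0,0]
    - [0,0,0]
    - [0,0,0]
  gripper: [0.28,0.28,0.28,0.28,0.28,1,1,1,1,1,1,1]

```text
time_s: 65.68
tcp_pos: [0.5677, 0.0547, 0.0745]
ee_rot: [[-0.316, -0.949, -0.0], [-0.949, 0.316, -0.002], [0.002, -0.0, -1.0]]
wrist_force: [-2.7, 2.1, 1.2]
gripper_width: 0.132
```

```bash
python3 - <<'E'
from st import *
from h import *
s=S()
E
```

```text
t 65.67 q [ 21.8  25.3 -18.2   0.1 -46.5 -40.3] p [0.5677 0.0547 0.0745] yang 161.6 z [-0.    -0.002 -1.   ] F [-2.7  2.1  1.2] w 11.5
```

servo_tool:
  slide:
    - [-0.152,0.0507,0]
    - [-0.152,0.0507,0]
    - [-0.152,0.0507,0]
    - [-0.152,0.0507,0]
    - [-0.152,0.0507,0]
    - [-0.152,0.0507,0]
    - [-0.152,0.0507,0]
    - [-0.152,0.0507,0]
    - [-0.152,0.0507,0]
    - [-0.152,0.0507,0]
    - [-0.152,0.0507,0]
    - [0,0,0]
  twist:
    - [0,0,0]
    - [0,0,0]
    - [0,0,0]
    - [0,0,0]
    - [0,0,0]
    - [0,0,0]
    - [0,0,0]
    - [0,0,0]
    - [0,0,0]
    - [0,0,0]
    - [0,0,0]
    - [0,0,0]
  gripper: [1,1,1,1,1,1,1,1,1,1,1,1]

```text
time_s: 67.18
tcp_pos: [0.4669, 0.0887, 0.0745]
ee_rot: [[-0.316, -0.949, 0.0], [-0.949, 0.316, -0.001], [0.001, -0.001, -1.0]]
wrist_force: [-0.5, 4.1, -5.3]
gripper_width: 0.132
```

servo_tool:
  slide:
    - [-0.063,0.021,0]
    - [-0.063,0.021,0]
    - [-0.032,0.01,0]
    - [0,0,0]
  twist:
    - [0,0,0]
    - [0,0,0]
    - [0,0,0]
    - [0,0,0]
  gripper: [1,1,1,1]

```text
time_s: 67.68
tcp_pos: [0.4585, 0.0915, 0.0745]
ee_rot: [[-0.316, -0.949, 0.001], [-0.949, 0.316, -0.001], [0.001, -0.002, -1.0]]
wrist_force: [2.5, 5.3, -6.2]
gripper_width: 0.134
```

servo_tool:
  slide:
    - [-0.032,0.01,0]
    - [0,0,0]
  twist:
    - [0,0,0]
    - [0,0,0]
  gripper: [1,1]

```text
time_s: 67.92
tcp_pos: [0.4567, 0.0921, 0.0746]
ee_rot: [[-0.316, -0.949, 0.001], [-0.949, 0.316, -0.001], [0.001, -0.002, -1.0]]
wrist_force: [2.2, 5.0, -7.3]
gripper_width: 0.136
```

servo_tool:
  slide:
    - [-0.032,0.009,0]
    - [0,0,0]
  twist:
    - [0,0,0]
    - [0,0,0]
  gripper: [1,1]

```text
time_s: 68.18
tcp_pos: [0.4549, 0.0927, 0.0745]
ee_rot: [[-0.316, -0.949, 0.002], [-0.949, 0.316, -0.001], [0.001, -0.002, -1.0]]
wrist_force: [2.2, 5.4, -8.1]
gripper_width: 0.138
```

servo_tool:
  slide:
    - [-0.032,0.009,0]
    - [0,0,0]
  twist:
    - [0,0,0]
    - [0,0,0]
  gripper: [1,1]

```text
time_s: 68.42
tcp_pos: [0.454, 0.0931, 0.0745]
ee_rot: [[-0.315, -0.949, 0.004], [-0.949, 0.315, -0.001], [0.0, -0.004, -1.0]]
wrist_force: [6.4, 2.1, -10.8]
gripper_width: 0.131
```

servo_tool:
  slide:
    - [-0.032,0.009,0]
    - [0,0,0]
  twist:
    - [0,0,0]
    - [0,0,0]
  gripper: [1,1]

```text
time_s: 68.68
tcp_pos: [0.454, 0.0932, 0.0745]
ee_rot: [[-0.315, -0.949, 0.007], [-0.949, 0.315, -0.002], [-0.0, -0.007, -1.0]]
wrist_force: [14.6, -3.5, -16.6]
gripper_width: 0.131
```

servo_tool:
  slide:
    - [0.03,-0.01,0]
    - [0,0,0]
    - [0,0,0]
    - [0,0,0]
    - [0,0,0]
    - [0,0,0]
    - [0,0,0.3]
    - [0,0,0.8]
    - [0,0,0.9]
    - [0,0,0.8]
    - [0,0,0]
  twist:
    - [0,0,0]
    - [0,0,0]
    - [0,0,0]
    - [0,0,0]
    - [0,0,0]
    - [0,0,0]
    - [0,0,0]
    - [0,0,0]
    - [0,0,0]
    - [0,0,0]
    - [0,0,0]
  gripper: [1,0.8,0.5,0.4,0.4,0.4,0.4,0.4,0.4,0.4,0.4]

```text
time_s: 70.05
tcp_pos: [0.4547, 0.0937, 0.2468]
ee_rot: [[-0.315, -0.949, 0.01], [-0.949, 0.315, 0.002], [-0.005, -0.008, -1.0]]
wrist_force: [-0.0, -0.0, -1.4]
gripper_width: 0.603
```

```bash
python3 - <<'E'
from st import *
from h import *
s=S()
c=cap("side");crop(c,"s40",110,340,140,310,3);cap("top","t40")
E
```

```text
t 70.05 q [ 31.9   4.8 -19.1   0.2 -65.6 -50.4] p [0.4547 0.0937 0.2468] yang 161.6 z [ 0.01   0.002 -1.   ] F [-0.  -0.  -1.4] w 52.4
```

View pics/s40.png

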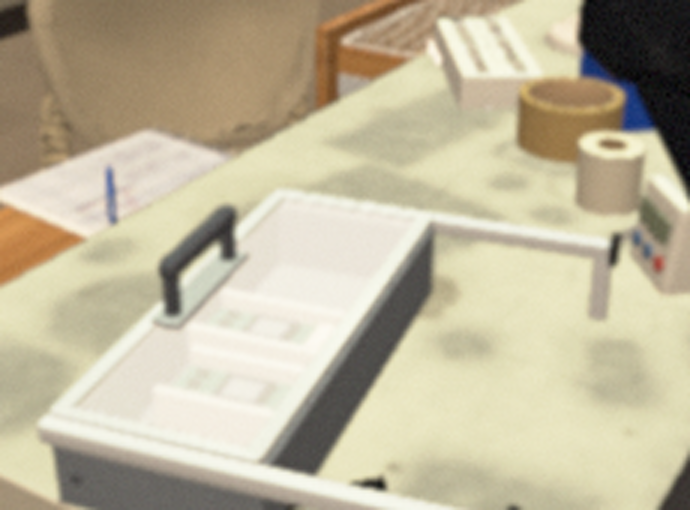

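View pics/t40.png

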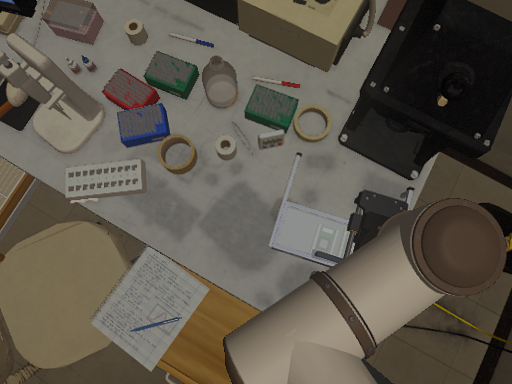

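servo_tool:
  slide:
    - [0,-0.7,0.1]
    - [0,-0.9,0.1]
    - [0,-0.9,0.1]
    - [0,-0.9,0.1]
    - [0,-0.9,0]
    - [0,-0.9,0]
    - [0,-0.6,0]
    - [0,0,0]
  twist:
    - [0,0,0]
    - [0,0,0]
    - [0,0,0]
    - [0,0,0]
    - [0,0,0]
    - [0,0,0]
    - [0,0,0]
    - [0,0,0]
  gripper: [0.4,0.4,0.4,0.4,0.4,0.4,0.4,0.4]

```text
time_s: 71.15
tcp_pos: [0.4514, -0.2569, 0.264]
ee_rot: [[-0.32, -0.948, -0.004], [-0.948, 0.32, -0.001], [0.002, 0.004, -1.0]]
wrist_force: [0.2, 0.4, 0.2]
gripper_width: 0.602
```

```bash
python3 - <<'E'
from st import *
from h import *
s=S()
c=cap("top");crop(c,"t41",255,425,140,300,4)
E
```

```text
t 71.15 q [-11.7  10.2 -10.2   0.1 -69.9  -7. ] p [ 0.4514 -0.2569  0.264 ] yang 161.4 z [-0.004 -0.001 -1.   ] F [0.2 0.4 0.2] w 52.4
```

View pics/t41.png

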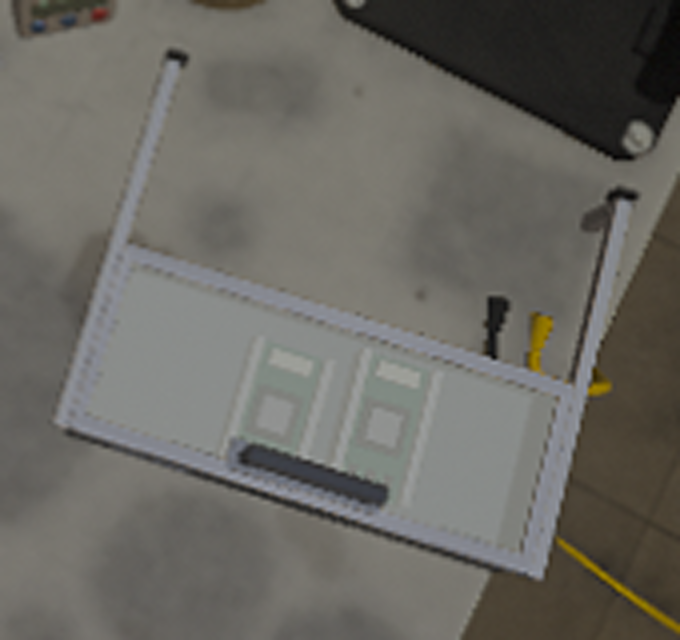

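The guard is fully shut. Both boards lie flat under it, sensor side up and separate, at crop (280,405) and (385,425).

```bash
python3 -c "
from station import r
print(r.finish_job())"
```

```text
the job is handed in; nothing more can be done
None
```

The job is done and handed in at about 71 s. Only two boards were on the worktop. I slid the guard fully open, turned both boards over by standing them on end and regripping from the other side, and laid them in the box. Then I slid the guard shut and let go.

**Last checks:**
- **Guard:** it slid back the full 120 mm and came up against its stop. The pictures show it fully over the box.
- **Boards:** both lie flat on the box floor, sensor side up and side by side.
- **Timer and film roll:** both are where they were at the start.
- **Robot:** the gripper is empty and well clear of everything.

**One thing moved:** after I had released the second board in the box, it was knocked about 25 mm towards the first one. It stayed flat, with a gap of about 17 mm between the boards and its front end close to the box's front wall. I left it there.

**Camera measurements:** they disagreed with the robot's own positions by 2–3 mm, so I lowered the boards until the force reading showed contact.

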